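# Cull the faulty lid pulls into a fresh reject tray

### The job

Take just the top tray off the nested stack, leaving the two below undisturbed, and stand it, still empty, squarely in the middle of the cork pad with its long side along the pad's. Then look over the six wooden lid pulls on the white card sheet and put the two faulty ones, the one that is too short and the one with a foot broken off, into that tray. Leave the sound pulls and everything else where they lie.

Things in the scene. Friction and masses are not known exactly. Their poses are not given: they have to be found in the camera images.
- pull_a: a plain wooden lid pull, sound: a level bar 64 long x 14 wide x 10 thick standing on two square feet 14 x 14 x 14 high, flush with its two ends; 24 high overall, 25 g. Lies loose on the white card sheet. Origin: centre of its underside; x along the bar, z up
- pull_b: a plain wooden lid pull, sound: a level bar 64 long x 14 wide x 10 thick standing on two square feet 14 x 14 x 14 high, flush with its two ends; 24 high overall, 25 g. Lies loose on the white card sheet. Origin: centre of its underside; x along the bar, z up
- pull_c: a plain wooden lid pull, sound: a level bar 64 long x 14 wide x 10 thick standing on two square feet 14 x 14 x 14 high, flush with its two ends; 24 high overall, 25 g. Lies loose on the white card sheet. Origin: centre of its underside; x along the bar, z up
- pull_d: a plain wooden lid pull, sound: a level bar 64 long x 14 wide x 10 thick standing on two square feet 14 x 14 x 14 high, flush with its two ends; 24 high overall, 25 g. Lies loose on the white card sheet. Origin: centre of its underside; x along the bar, z up
- pull_short: a lid pull of the same wood and section as the sound ones but too short: bar 44 long instead of 64, 14 wide, 10 thick, on two 14 mm feet; 24 high, 16 to 28 g. To be culled. Origin: centre of its underside; x along the bar, z up
- pull_broken: a lid pull of the same wood, 64 long x 14 wide, with one foot broken off: it leans on its one remaining foot and the far end of the bar, the bar sloping 15.6 degrees down towards +x. To be culled, 17 to 29 g. Origin: point on the sheet below the middle of the bar (middle of the bar is 13.4 above it; highest point 27); x along the bar seen from above, y across, z up
- pull_short_bar (a point): centre of the short pull's bar, 19 above its underside
- pull_broken_bar (a point): centre of the broken pull's bar, 13.4 above its origin
- tray_top: top one of three alike nested loose grey plastic trays with a thin pale line round each rim; the one to take. 66 (x) x 130 (y) x 34 high, 56 to 91 g: a straight collar 20 high (66 x 130 outside, 60 x 124 inside) above a narrower body 14 high (57 x 121 outside, 51 x 115 inside, inner floor 3 up). Its rim is 74 above the bench at the start. Origin: centre of its underside; x across, y lengthwise, z up
- tray_mid: middle tray, to stay; same shape. The top tray's collar sits on this one's rim, its body hanging 14 deep in this one's collar with 1.5 mm play each side, not sticking. Each tray stands 20 above the next; the collars are flush, so fingers reaching over 20 mm below the top rim would hold this tray too. Origin: centre of its underside; axes as the top tray
- tray_low: lowest tray, same shape, standing on the bench, to stay. Origin: centre of its underside; axes as the top tray
- pad: thin cork pad fixed on the bench, 90 (x) x 140 (y) x 3 thick, where the reject tray goes, long side along long side. Origin: centre of its underside, on the bench
- board: white card sheet fixed on the bench, 240 (x) x 360 (y) x 4 thick, on which the batch of six pulls, the finial and the sanding block lie in two rough rows of four, neighbours about 90 to 100 apart. Origin: centre of its underside, on the bench
- finial: small dark turned wooden finial, 30 dia x 32 high, standing on the sheet among the pulls; leave alone. Origin: centre of its underside
- sander: cork sanding block 50 x 30 x 19 high on the sheet among the pulls; leave alone. Origin: centre of its underside
- glue_jar: closed white glue jar, 52 dia x 65 high, on the bench to the left of the sheet; leave alone. Origin: centre of its underside
- brush: flat brush lying on the right of the bench; leave alone. Origin: on its underside, near the middle of its length

How it is judged:
On the way:
1. the top tray stands empty on the cork pad, let go (horizontal distance between tray_top and pad below 0.025 m and angle between the y axis of tray_top and the y axis of pad, either way round below 0.3 rad and z of tray_top in the frame of pad below 0.007 m and angle between tray_top's own z axis and vertical below 0.08 rad and contact force between the fingers and tray_top below 0.1 N and horizontal distance between each of pull_short_bar, pull_broken_bar and tray_top above 0.08 m), for 0.2 s.
At the end, for the whole second after the job is handed in: The former top tray stands on the pad (centres within 25 mm, long sides within 0.3 rad); both faulty pulls rest in it, bar middles below its rim; sound pulls and the other trays are within 20 mm, all other loose things within 30 mm, of where they began (horizontal distance between tray_top and pad below 0.025 m and angle between the y axis of tray_top and the y axis of pad, either way round below 0.3 rad and z of tray_top in the frame of pad below 0.007 m and angle between tray_top's own z axis and vertical below 0.08 rad and linear speed of each of tray_top, pull_short, pull_broken below 0.02 m/s and x of pull_short_bar in the frame of tray_top between -0.03 and 0.03 m and y of pull_short_bar in the frame of tray_top between -0.062 and 0.062 m and z of pull_short_bar in the frame of tray_top between 0 and 0.034 m and x of pull_broken_bar in the frame of tray_top between -0.03 and 0.03 m and y of pull_broken_bar in the frame of tray_top between -0.062 and 0.062 m and z of pull_broken_bar in the frame of tray_top between 0 and 0.034 m and distance of each of pull_a, pull_b, pull_c, pull_d, tray_mid, tray_low from where it was at the start of the episode below 0.02 m and distance of each of finial, sander, glue_jar, brush from where it was at the start of the episode below 0.03 m); the robot touches nothing.
It fails at once if the middle tray is dragged up with the top one (more than 6 mm out of its nest) or the remaining stack is shifted more than 30 mm (z of tray_mid in the frame of tray_low above 0.026 m or distance of any of tray_mid, tray_low from where it was at the start of the episode above 0.03 m).
It fails at once if a sound pull is picked up or pushed more than 30 mm away (distance of any of pull_a, pull_b, pull_c, pull_d from where it was at the start of the episode above 0.03 m).
It also fails if it takes over 72 s, if anything falls off the work surface, if the arm or the gripper's body presses on something with over 40 N, if the wrist force passes 120 N, or if a joint passes its speed limit or range.

### The arm

A 6-joint arm with a two-finger parallel gripper is mounted at the origin on the work surface. World frame = base frame: x ahead of the robot, y to its left, z up, the work surface at z = 0. Lengths are in m, angles in rad, forces in N, time in s.
With the tool pointing down it reaches from about 0.3 to 0.775 m from the base axis. Payload 14.6 kg.
Tool frame: the origin (TCP) lies on the centre line of the jaws, within the pads' length; the fingertips stand 22 mm ahead of it and the grasp point (between the pads) lies 3 mm ahead of it; y points along the fingers, z is the direction in which the jaws open and shut, and the axes are right-handed (so a half turn about y gives the same grasp; the last joint's range is limited). The gripper opens to 85 mm and grips with 20 to 120 N. Pads are 22 mm wide; open, the fingers measure 114 mm over their backs; the gripper's body (76 mm by 85 mm) begins 54 mm behind the grasp point. The pads swing forward as they close: fully open they stand 13 mm farther back than shut.
Start: joints at [1.04, 0.3, 1.521, -0, 1.321, -0.067], TCP at [0.246, 0.492, 0.253] pointing down, gripper open.
Joint ranges: [-3.03, 3.03], [-0.79, 2.21], [0.23, 2.52], [-1.04, 4.18], [0, 3.07], [-2.55, 2.55]. Speed limits (rad/s): [2.22, 2.22, 2.57, 3.14, 3.14, 3.14].

### API

Orientations are given as a unit quaternion [x, y, z, w].
In Python, from bench import ctrl gives the robot as it stands. The module is installed in compiled form; this text tells all that it offers.
- The arm moves only by the tool send_rows, never from a script. Its argument "motion" is a list of rows, each an object with "xyz": the shift along the tool's x, y, z in m, a list of three; "twist": the turn about the tool's y in rad; "gripper": the closure, from -1 (fully open) to 1 (shut), so that 0 is half open. In form: [{"xyz": [x, y, z], "twist": twist, "gripper": gripper}, ...]. A call has 1 to 20 rows; each row is the pose to reach, as a shift and turn from the pose commanded when the call began, along the tool's axes at that moment; what a row does not reach only later rows make up. A row lasts 1/10 s, in which the tool goes at most 50 mm and 8.59 degrees, less where a joint would pass 70% of its speed; a pose out of reach is approached as far as the arm can. A call with a gripper value outside its range is refused whole. The fingers move at their own pace and stop on an object; "grip_force" is the grip in N (left out, the last holds). Time passes only in rows, so rows that repeat a pose let the fingers close. It gives the time, the measured TCP pose, the force and the opening at its end, in the units of the state.
- ctrl.get_obs(): the state, without advancing time (a new reading comes with each control period).
- ctrl.camera(name): name is "side" or "top"; returns the picture (400x640x3 uint8, red, green, blue); there is no depth.
- ctrl.camera_model(name): a dict with "fx", "fy", "cx", "cy" (pixels), "k1" (the pictures are not rectified: a ray, as slopes to the right and down, at radius r is drawn at 1 + k1 r^2 times it, then the intrinsics apply), "R" (3x3) and "t" (3): a world point X has camera coordinates R X + t. Camera axes: x right, y down, z forward; pixel columns grow to the right and rows downward; lengths in m; the calibration is good to about 2 mm. A picture is of the moment at which its call begins. camera_model takes no time and is no camera call.
- ctrl.job_done(): hands the job in, once; it reports no verdict.
The state is a dict: "clock": time; "joint_positions": joint angles; "qd": joint speeds; "joint_torque": joint torques, N m; "ee_pos": TCP position; "tcp_rot": TCP orientation; "ft_force": force on the tool from outside, world axes, zero at the start; "wrist_torque": the same for the moment, N m; "opening": finger opening in m.
Only numpy, scipy, OpenCV 4.12 (cv2) and the standard library are available. Lean on these libraries where they do the work, as an engineer would, in place of code of your own. Each camera call takes 0.05 s, during which the arm holds its last target.

## Working session

There is one attempt and no reset: what is moved stays moved. The work goes in short steps, Python scripts to look and compute and a tool call to move; the robot and the scene stay as the last step left them, time stands still between calls to the robot, and variables do not carry over. Pictures are saved under pics/ and viewed, and the job is handed in when it is done.

Besides the shell and the picture viewer there is one more tool, called after "Call:" by a JSON object that holds its "api" and its "payload". send_rows: Moves the arm, as the interface text tells. Its arguments: {"type":"object","properties":{"motion":{"type":"array","items":{"type":"object","properties":{"xyz":{"type":"array","items":{"type":"number"}},"twist":{"type":"number"},"gripper":{"type":"number"}}}},"grip_force":{"type":"number"}},"required":["motion"]}

```bash
mkdir -p pics; ls
python3 - <<'E'
from bench import ctrl
import cv2,json
for n in ("top","side"):
    im=ctrl.camera(n); cv2.imwrite(f"pics/{n}0.png",im[:,:,::-1])
    m=ctrl.camera_model(n); print(n,m)
print(ctrl.get_obs())
E
```

```text
pics
top {'fx': 448.92701523510544, 'fy': 448.92701523510544, 'cx': 321.2972998366053, 'cy': 206.21518495180956, 'k1': -0.06479347408857382, 'R': array([[ 1.48914476e-02, -9.99881941e-01,  3.78805617e-03],
       [-9.79848587e-01, -1.53475717e-02, -1.99151196e-01],
       [ 1.99185822e-01, -7.46071890e-04, -9.79961454e-01]]), 't': array([-0.01278376,  0.51932331,  1.38165122])}
side {'fx': 508.0685891514054, 'fy': 508.0685891514054, 'cx': 315.0708320871169, 'cy': 201.166315121395, 'k1': -0.09531385824766818, 'R': array([[ 0.73304448, -0.67993589, -0.01824734],
       [-0.3962934 , -0.4051362 , -0.82390303],
       [ 0.55280858,  0.61118887, -0.56643696]]), 't': array([-0.39022784,  0.26397987,  1.08531396])}
{'clock': 0.1, 'joint_positions': array([ 1.04037631e+00,  3.00456626e-01,  1.52154422e+00,  1.56253829e-06,
        1.32070570e+00, -6.65952941e-02]), 'qd': array([ 0.00189019, -0.00077742, -0.00184385, -0.00050795, -0.00125026,
        0.00212256]), 'joint_torque': array([ 8.54622831e-04, -5.44385219e+01, -3.62371874e+01,  4.62272601e-05,
        3.05521527e-03,  3.21205948e-05]), 'ee_pos': array([0.24595534, 0.49172212, 0.25274484]), 'tcp_rot': array([ 0.68855268, -0.16263723,  0.16240457, -0.68780019]), 'ft_force': array([-0.1971684 ,  0.03765012,  0.11854376]), 'wrist_torque': array([-0.00021501,  0.05213034,  0.0366538 ]), 'opening': 0.08575214595566077}
```

View pics/top0.png

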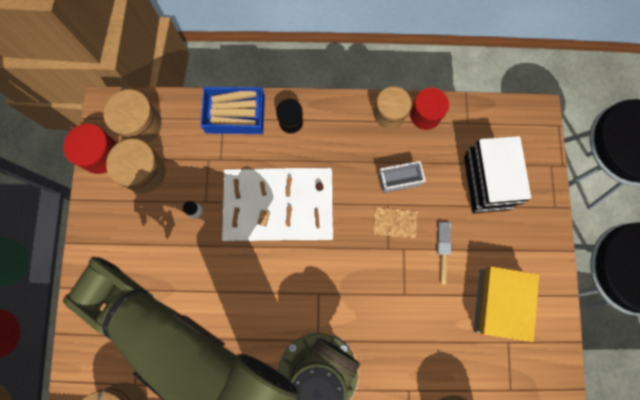

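View pics/side0.png

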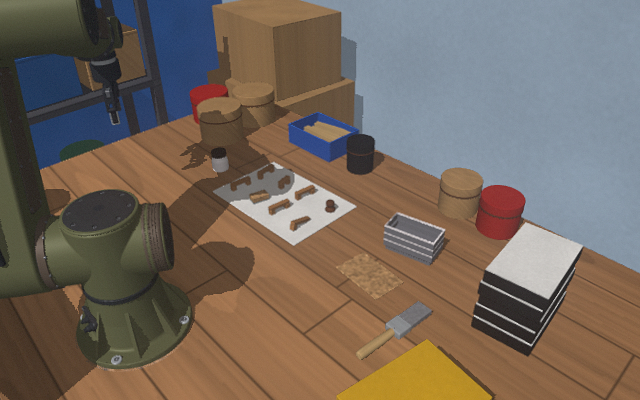

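```bash
cat > h.py <<'E'
import numpy as np, cv2
from bench import ctrl
def model(n):
    m=ctrl.camera_model(n); return m
def pix2w(n,u,v,z):
    m=model(n); d=np.array([(u-m['cx'])/m['fx'],(v-m['cy'])/m['fy']]); s=d.copy()
    for _ in range(20): s=d/(1+m['k1']*(s@s))
    R=np.array(m['R']);t=np.array(m['t']); C=-R.T@t; r=R.T@np.array([s[0],s[1],1])
    return C+r*(z-C[2])/r[2]
def w2pix(n,X):
    m=model(n); c=np.array(m['R'])@np.asarray(X,float)+m['t']; s=c[:2]/c[2]; s=s*(1+m['k1']*(s@s))
    return np.array([s[0]*m['fx']+m['cx'],s[1]*m['fy']+m['cy']])
def crop(im,x0,y0,x1,y1,k,fn,grid=10):
    c=cv2.resize(im[y0:y1,x0:x1,::-1],None,fx=k,fy=k,interpolation=cv2.INTER_CUBIC)
    for x in range((x0+grid-1)//grid*grid,x1,grid):
        p=int((x-x0)*k); cv2.line(c,(p,0),(p,5),(0,0,255),1); cv2.putText(c,str(x),(p,14),0,.35,(255,0,0),1)
    for y in range((y0+grid-1)//grid*grid,y1,grid):
        p=int((y-y0)*k); cv2.line(c,(0,p),(5,p),(0,0,255),1); cv2.putText(c,str(y),(6,p+4),0,.35,(255,0,0),1)
    cv2.imwrite(fn,c)
E
python3 - <<'E'
from h import *
t=cv2.imread('pics/top0.png')[:,:,::-1]; s=cv2.imread('pics/side0.png')[:,:,::-1]
crop(t,215,160,340,245,6.4,'pics/t_board.png'); crop(t,365,150,460,245,6,'pics/t_tray.png')
crop(s,205,155,360,245,5,'pics/s_board.png'); crop(s,325,205,455,305,6,'pics/s_tray.png')
E
```

```text
(no output)
```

View pics/t_board.png

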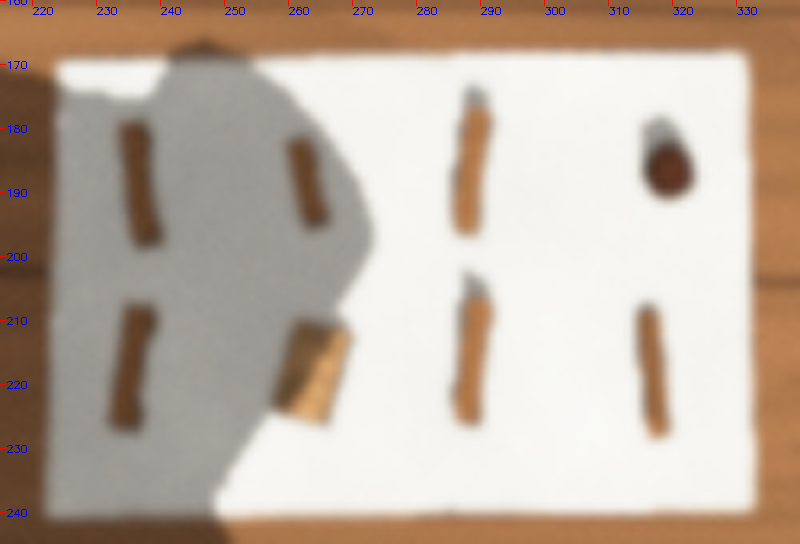

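View pics/t_tray.png

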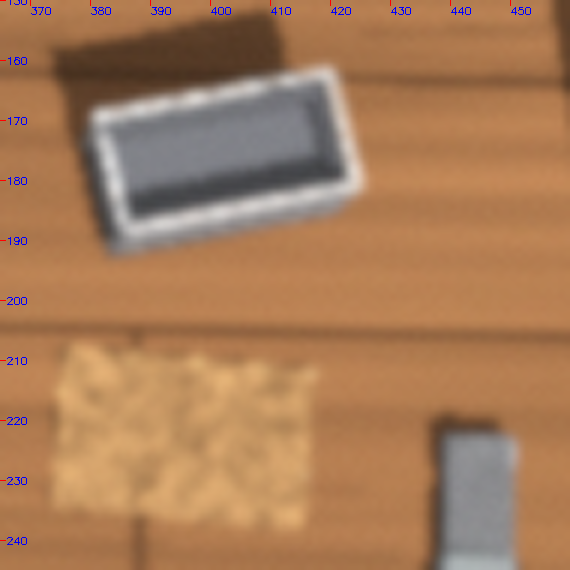

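View pics/s_board.png

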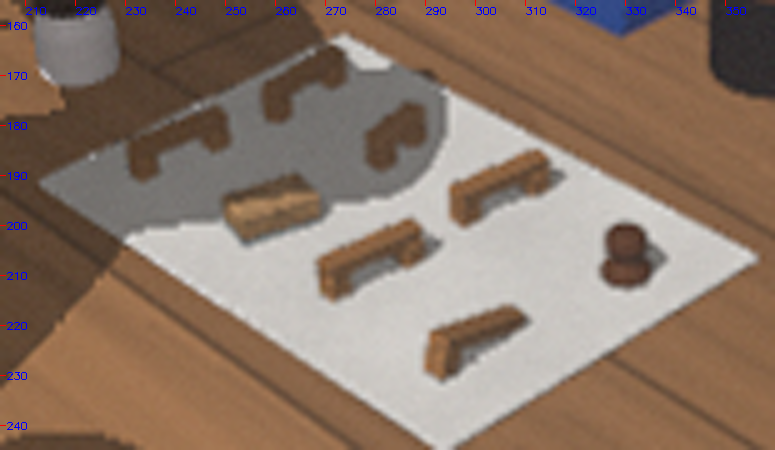

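View pics/s_tray.png

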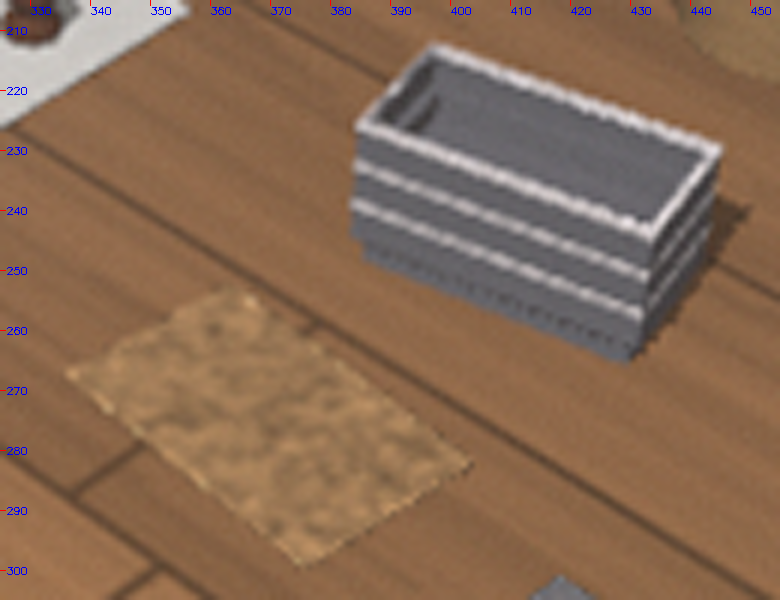

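Run:
```python
from h import *
np.set_printoptions(precision=4,suppress=True)
def quad(n,P,z):
    W=np.array([pix2w(n,u,v,z)[:2] for u,v in P]); c=W.mean(0)
    r=cv2.minAreaRect((W*1000).astype(np.float32))
    print(n,'c',c,'sides',[round(float(np.linalg.norm(W[i]-W[(i+1)%4])),4) for i in range(4)],'dirs',[round(float(np.degrees(np.arctan2(*(W[(i+1)%4]-W[i])[::-1]))),1) for i in range(4)])
print('tray');quad('top',[(379,168),(419,161.5),(424.7,181.5),(384.3,189.5)],.074)
quad('side',[(384.5,225.5),(396.5,212.5),(443.5,230),(431.5,244)],.074)
print('pad');quad('top',[(376,207.5),(417.5,212),(414.8,237.5),(372.5,234)],.003)
quad('side',[(334.5,267),(364,253.5),(402,282.5),(374.5,299)],.003)
print('board');quad('top',[(223.5,169.5),(331,168),(332,239.5),(222,240.5)],.004)
quad('side',[(212.5,191),(272,162),(354,206.5),(291.5,245)],.004)
print('short')
quad('top',[(258,182),(261.5,181),(265,194.5),(262,196)],.028)
for p,z in [((259.6,181.5),.028),((263.6,195.3),.028)]: print(pix2w('top',*p,z))
print('broken')
for p,z in [((315.3,208),.009),((317.5,227.8),.031)]: print(pix2w('top',*p,z))
for p,z in [((306,219),.009),((289,224),.031)]: print(pix2w('side',*p,z))
print('short side')
for p,z in [((278,183),.028),((286.5,176.5),.028)]: print(pix2w('side',*p,z))
o=ctrl.get_obs()
from scipy.spatial.transform import Rotation as R
print(R.from_quat(o['tcp_rot']).as_matrix())
```

```text
tray
top c [ 0.6208 -0.2609] sides [0.1319, 0.0683, 0.133, 0.0725] dirs [-79.5, -166.2, 102.4, 12.8]
side c [ 0.6173 -0.2611] sides [0.0644, 0.128, 0.0649, 0.1252] dirs [12.8, -78.6, -169.6, 101.1]
pad
top c [ 0.478  -0.2489] sides [0.1383, 0.0859, 0.1391, 0.0894] dirs [-95.4, 172.5, 86.0, -7.9]
side c [ 0.4743 -0.2474] sides [0.0889, 0.1324, 0.0857, 0.1385] dirs [-10.0, -95.7, 173.9, 85.5]
board
top c [0.5351 0.1417] sides [0.3621, 0.2418, 0.3588, 0.2404] dirs [-88.3, -178.6, 91.5, 2.2]
side c [0.5306 0.1431] sides [0.2342, 0.3567, 0.2367, 0.3545] dirs [2.1, -88.7, -178.4, 90.8]
short
top c [0.5811 0.1916] sides [0.0119, 0.0473, 0.0109, 0.0494] dirs [-72.6, -163.6, 118.3, 17.9]
[0.6042 0.1993 0.028 ]
[0.5578 0.1842 0.028 ]
broken
[0.522  0.0148 0.009 ]
[0.4529 0.0063 0.031 ]
[0.5119 0.0137 0.009 ]
[0.4462 0.0058 0.031 ]
short side
[0.5549 0.1833 0.028 ]
[0.5961 0.1935 0.028 ]
[[ 0.8943 -0.0006  0.4474]
 [-0.4474 -0.001   0.8943]
 [-0.0001 -1.     -0.0011]]
```

```bash
cat >> h.py <<'E'
from scipy.spatial.transform import Rotation as Rot
def plan(x,y,z,yawdeg):
    "shift in tool axes & twist so TCP goes to xyz with jaw axis (tool z) at yaw"
    o=ctrl.get_obs(); M=Rot.from_quat(o['tcp_rot']).as_matrix()
    d=M.T@(np.array([x,y,z])-o['ee_pos']); yaw=np.degrees(np.arctan2(M[1,2],M[0,2]))
    tw=-((yawdeg-yaw+180)%360-180)
    print('t',o['clock'],'pos',o['ee_pos'].round(4),'yaw',round(yaw,2),'open',round(o['opening'],4),'F',o['ft_force'].round(1),'q6',o['joint_positions'][5].round(2))
    print('-> xyz',d.round(4),'twist',round(np.radians(tw),3))
E
python3 -c "
from h import *
plan(.619,-.261,.2,11.5)"
```

```text
t 0.1 pos [0.246  0.4917 0.2527] yaw 63.42 open 0.0858 F [-0.2  0.   0.1] q6 -0.07
-> xyz [ 0.6704  0.0533 -0.5062] twist 0.906
```

Call:
{"api": "send_rows", "payload": {"motion": [{"xyz": [0.67,0.053,-0.506],"twist": 0.906,"gripper": -1},{"xyz": [0.67,0.053,-0.506],"twist": 0.906,"gripper": -1},{"xyz": [0.67,0.053,-0.506],"twist": 0.906,"gripper": -1},{"xyz": [0.67,0.053,-0.506],"twist": 0.906,"gripper": -1},{"xyz": [0.67,0.053,-0.506],"twist": 0.906,"gripper": -1},{"xyz": [0.67,0.053,-0.506],"twist": 0.906,"gripper": -1},{"xyz": [0.67,0.053,-0.506],"twist": 0.906,"gripper": -1},{"xyz": [0.67,0.053,-0.506],"twist": 0.906,"gripper": -1},{"xyz": [0.67,0.053,-0.506],"twist": 0.906,"gripper": -1},{"xyz": [0.67,0.053,-0.506],"twist": 0.906,"gripper": -1},{"xyz": [0.67,0.053,-0.506],"twist": 0.906,"gripper": -1},{"xyz": [0.67,0.053,-0.506],"twist": 0.906,"gripper": -1},{"xyz": [0.67,0.053,-0.506],"twist": 0.906,"gripper": -1},{"xyz": [0.67,0.053,-0.506],"twist": 0.906,"gripper": -1},{"xyz": [0.67,0.053,-0.506],"twist": 0.906,"gripper": -1},{"xyz": [0.67,0.053,-0.506],"twist": 0.906,"gripper": -1},{"xyz": [0.67,0.053,-0.506],"twist": 0.906,"gripper": -1},{"xyz": [0.67,0.053,-0.506],"twist": 0.906,"gripper": -1},{"xyz": [0.67,0.053,-0.506],"twist": 0.906,"gripper": -1},{"xyz": [0.67,0.053,-0.506],"twist": 0.906,"gripper": -1}]}}

```text
clock: 2.1
ee_pos: [0.6187, -0.2595, 0.2003]
tcp_rot: [0.548, -0.447, 0.447, -0.548]
ft_force: [-1.1, 0.2, 1.0]
opening: 0.0853
```

Run:
```python
from h import *
plan(.619,-.261,.15,11.5)
s=ctrl.camera('side');t=ctrl.camera('top')
crop(s,340,110,480,270,5,'pics/s1.png'); crop(t,360,120,460,220,6,'pics/t1.png')
for z in (-.022,0,.054+.003): print(z,w2pix('side',ctrl.get_obs()['ee_pos']+[0,0,z]))
```

```text
t 2.1 pos [ 0.6187 -0.2595  0.2003] yaw 11.56 open 0.0853 F [-1.1  0.2  1. ] q6 -0.65
-> xyz [ 0.0016  0.0503 -0.    ] twist 0.001
-0.022 [417.55924917 190.95105123]
0 [418.47270542 182.90334349]
0.057 [420.90637482 161.24391185]
```

View pics/s1.png

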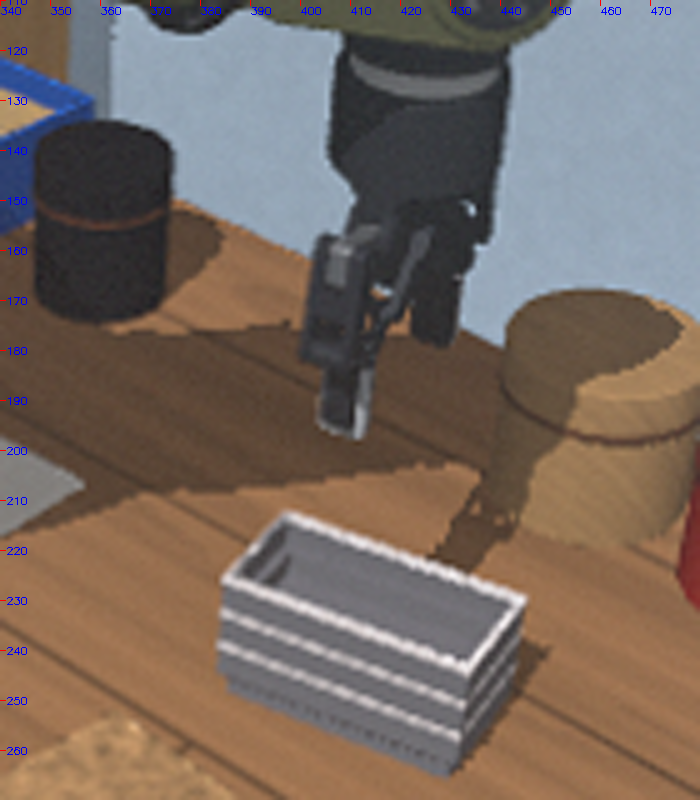

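View pics/t1.png

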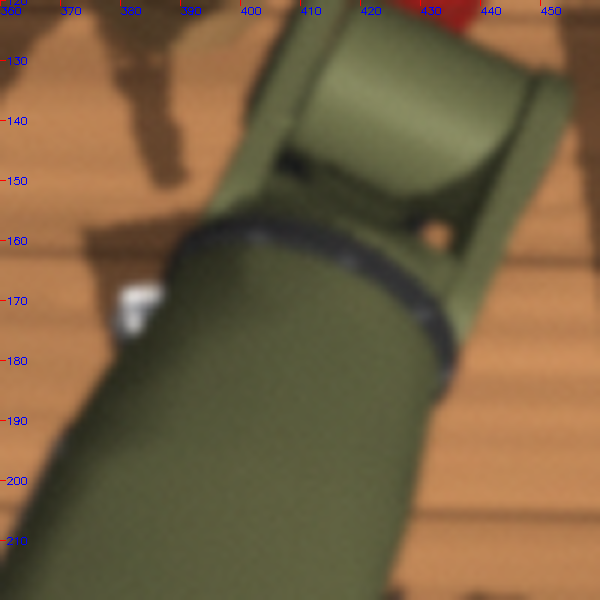

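Run:
```python
from h import *
o=ctrl.get_obs(); M=Rot.from_quat(o['tcp_rot']).as_matrix()
for f in (.009,.015,.022,.028):
    print(f,[w2pix('side',o['ee_pos']+M@[sx,f,sz]).round(1) for sz in (-.043,.043) for sx in (-.011,.011)])
```

```text
0.009 [array([405.2, 193.3]), array([414. , 196.4]), array([421.9, 176.6]), array([430.5, 179.4])]
0.015 [array([405. , 195.6]), array([413.8, 198.6]), array([421.7, 178.8]), array([430.2, 181.6])]
0.022 [array([404.7, 198.1]), array([413.5, 201.2]), array([421.4, 181.3]), array([429.9, 184.1])]
0.028 [array([404.5, 200.3]), array([413.3, 203.4]), array([421.1, 183.4]), array([429.6, 186.2])]
```

Call:
{"api": "send_rows", "payload": {"motion": [{"xyz": [0.0015,0.03,0],"twist": 0,"gripper": -1},{"xyz": [0.0015,0.06,0],"twist": 0,"gripper": -1},{"xyz": [0.0015,0.085,0],"twist": 0,"gripper": -1},{"xyz": [0.0015,0.105,0],"twist": 0,"gripper": -1},{"xyz": [0.0015,0.123,0],"twist": 0,"gripper": -1},{"xyz": [0.0015,0.123,0],"twist": 0,"gripper": -1},{"xyz": [0.0015,0.123,0],"twist": 0,"gripper": -1},{"xyz": [0.0015,0.123,0],"twist": 0,"gripper": -1}], "grip_force": 20}}

```text
clock: 3.0
ee_pos: [0.6198, -0.2618, 0.079]
tcp_rot: [-0.548, 0.446, -0.448, 0.548]
ft_force: [-0.4, 0.2, 0.6]
opening: 0.0852
```

Run:
```python
from h import *
plan(.619,-.261,.077,11.5)
s=ctrl.camera('side')
crop(s,360,170,480,280,6,'pics/s2.png')
```

```text
t 3.0 pos [ 0.6198 -0.2618  0.079 ] yaw 11.54 open 0.0852 F [-0.4  0.2  0.6] q6 -0.66
-> xyz [-0.0009  0.002  -0.0006] twist 0.001
```

View pics/s2.png

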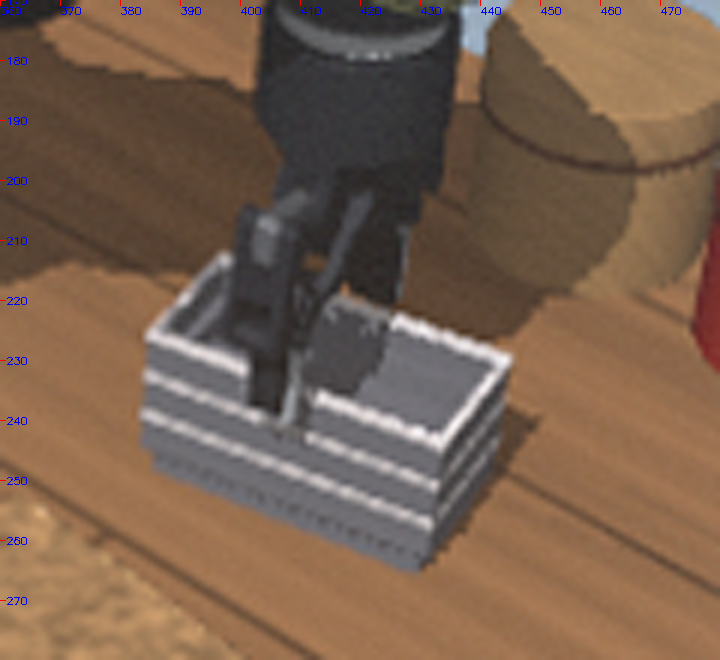

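Call:
{"api": "send_rows", "payload": {"motion": [{"xyz": [0,0,0],"twist": 0,"gripper": -0.7},{"xyz": [0,0,0],"twist": 0,"gripper": -0.5},{"xyz": [0,0,0],"twist": 0,"gripper": -0.2},{"xyz": [0,0,0],"twist": 0,"gripper": -0.2},{"xyz": [0,0,0],"twist": 0,"gripper": -0.2},{"xyz": [0,0,0],"twist": 0,"gripper": -0.2}], "grip_force": 20}}

```text
clock: 3.65
ee_pos: [0.6196, -0.2619, 0.0783]
tcp_rot: [-0.547, 0.447, -0.448, 0.548]
ft_force: [-1.1, 1.2, 6.4]
opening: 0.0656
```

Run:
```python
from h import *
plan(.619,-.261,.077,11.5)
s=ctrl.camera('side')
crop(s,360,170,480,280,6,'pics/s3.png')
```

```text
t 3.65 pos [ 0.6196 -0.2619  0.0783] yaw 11.52 open 0.0656 F [-1.1  1.2  6.4] q6 -0.66
-> xyz [-0.001   0.0013 -0.0004] twist 0.0
```

View pics/s3.png

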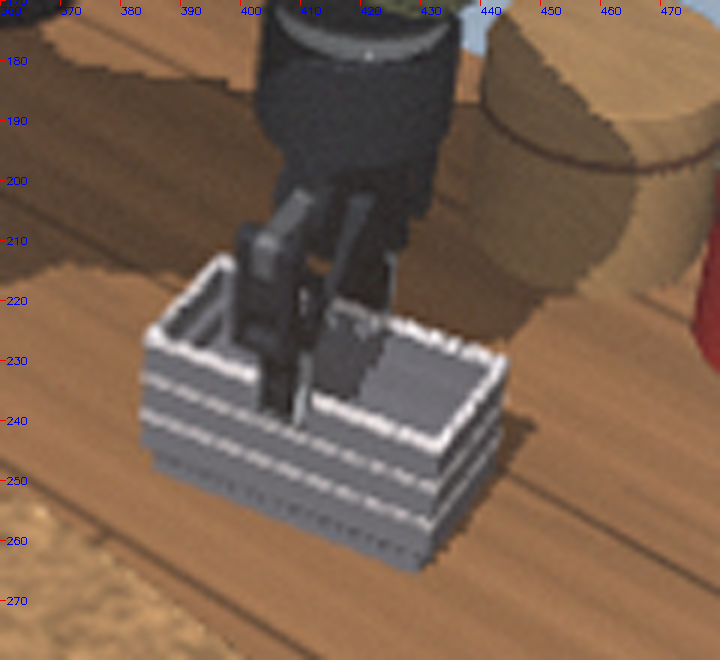

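Call:
{"api": "send_rows", "payload": {"motion": [{"xyz": [0,-0.002,0],"twist": 0,"gripper": -0.2},{"xyz": [0,-0.004,0],"twist": 0,"gripper": -0.2},{"xyz": [0,-0.006,0],"twist": 0,"gripper": -0.2},{"xyz": [0,-0.008,0],"twist": 0,"gripper": -0.2}], "grip_force": 25}}

```text
clock: 4.1
ee_pos: [0.6191, -0.2618, 0.0853]
tcp_rot: [0.548, -0.447, 0.447, -0.548]
ft_force: [-0.1, 0.3, -1.8]
opening: 0.0652
```

Run:
```python
from h import *
plan(.619,-.261,.077,11.5)
s=ctrl.camera('side')
crop(s,360,170,480,280,6,'pics/s4.png')
```

```text
t 4.1 pos [ 0.6191 -0.2618  0.0853] yaw 11.51 open 0.0652 F [-0.1  0.3 -1.8] q6 -0.66
-> xyz [-0.0008  0.0083  0.0001] twist 0.0
```

View pics/s4.png

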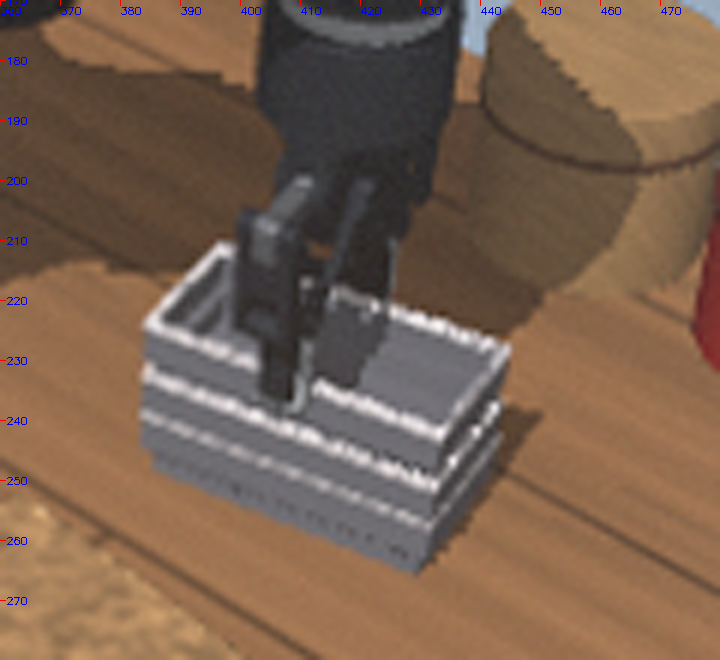

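Call:
{"api": "send_rows", "payload": {"motion": [{"xyz": [0,-0.01,0],"twist": 0,"gripper": -0.2},{"xyz": [0,-0.022,0],"twist": 0,"gripper": -0.2},{"xyz": [0,-0.034,0],"twist": 0,"gripper": -0.2},{"xyz": [0,-0.046,0],"twist": 0,"gripper": -0.2},{"xyz": [0,-0.055,0],"twist": 0,"gripper": -0.2},{"xyz": [0,-0.055,0],"twist": 0,"gripper": -0.2}]}}

```text
clock: 4.75
ee_pos: [0.6197, -0.2621, 0.1422]
tcp_rot: [-0.547, 0.446, -0.448, 0.548]
ft_force: [0.2, 0.9, -1.1]
opening: 0.0655
```

Run:
```python
from h import *
plan(.476,-.248,.12,-6)
s=ctrl.camera('side')
crop(s,360,150,480,280,6,'pics/s5.png')
```

```text
t 4.75 pos [ 0.6197 -0.2621  0.1422] yaw 11.52 open 0.0655 F [ 0.2  0.9 -1.1] q6 -0.66
-> xyz [-0.0425  0.0219 -0.138 ] twist 0.306
```

View pics/s5.png

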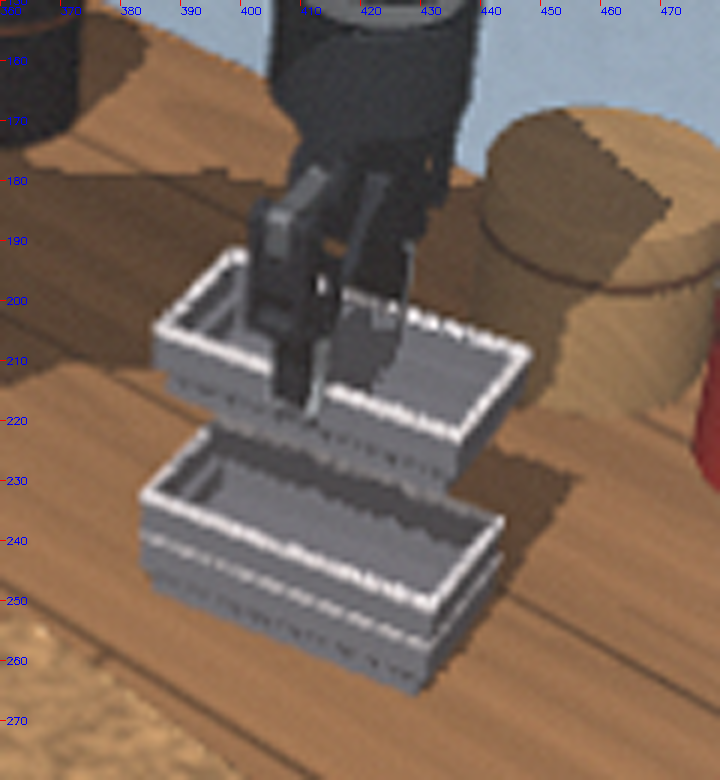

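Call:
{"api": "send_rows", "payload": {"motion": [{"xyz": [-0.01,0,-0.03],"twist": 0.05,"gripper": -0.2},{"xyz": [-0.02,0,-0.06],"twist": 0.12,"gripper": -0.2},{"xyz": [-0.03,0.0,-0.095],"twist": 0.2,"gripper": -0.2},{"xyz": [-0.038,0.005,-0.125],"twist": 0.27,"gripper": -0.2},{"xyz": [-0.0425,0.02,-0.138],"twist": 0.306,"gripper": -0.2},{"xyz": [-0.0425,0.04,-0.138],"twist": 0.306,"gripper": -0.2},{"xyz": [-0.0425,0.06,-0.138],"twist": 0.306,"gripper": -0.2},{"xyz": [-0.0425,0.075,-0.138],"twist": 0.306,"gripper": -0.2},{"xyz": [-0.0425,0.085,-0.138],"twist": 0.306,"gripper": -0.2},{"xyz": [-0.0425,0.085,-0.138],"twist": 0.306,"gripper": -0.2},{"xyz": [-0.0425,0.085,-0.138],"twist": 0.306,"gripper": -0.2}]}}

```text
clock: 5.9
ee_pos: [0.4757, -0.2478, 0.0556]
tcp_rot: [0.473, -0.525, 0.526, -0.473]
ft_force: [-0.8, -1.6, -0.8]
opening: 0.065
```

Run:
```python
from h import *
plan(.476,-.248,.043,-6)
s=ctrl.camera('side')
crop(s,320,190,440,320,6,'pics/s6.png')
```

```text
t 5.9 pos [ 0.4757 -0.2478  0.0556] yaw -6.01 open 0.065 F [-0.8 -1.6 -0.8] q6 -0.44
-> xyz [0.0001 0.0126 0.0004] twist -0.0
```

View pics/s6.png

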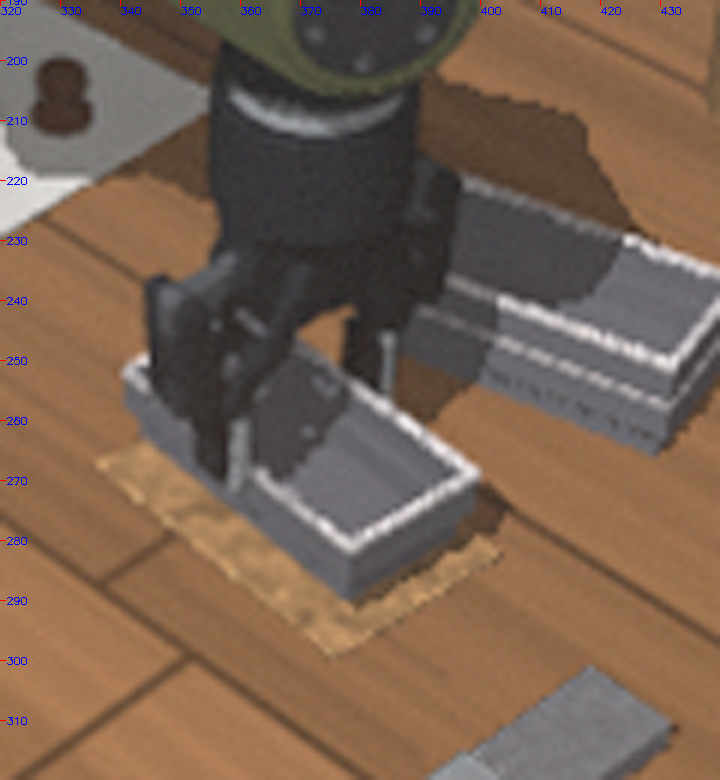

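Call:
{"api": "send_rows", "payload": {"motion": [{"xyz": [0,0.005,0],"twist": 0,"gripper": -0.2},{"xyz": [0,0.01,0],"twist": 0,"gripper": -0.2},{"xyz": [0,0.013,0],"twist": 0,"gripper": -0.2},{"xyz": [0,0.0145,0],"twist": 0,"gripper": -0.2},{"xyz": [0,0.0145,0],"twist": 0,"gripper": -0.2},{"xyz": [0,0.0145,0],"twist": 0,"gripper": -0.2}]}}

```text
clock: 6.55
ee_pos: [0.4754, -0.2477, 0.0413]
tcp_rot: [-0.473, 0.526, -0.525, 0.473]
ft_force: [-5.5, 2.6, 10.0]
opening: 0.0656
```

Run:
```python
from h import *
plan(.476,-.248,.0413,-6)
```

```text
t 6.55 pos [ 0.4754 -0.2477  0.0413] yaw -6.01 open 0.0656 F [-5.5  2.6 10. ] q6 -0.44
-> xyz [0.0003 0.     0.0006] twist -0.0
```

Seated (10 N contact). Release and rise.

Call:
{"api": "send_rows", "payload": {"motion": [{"xyz": [0,0,0],"twist": 0,"gripper": -0.7},{"xyz": [0,0,0],"twist": 0,"gripper": -1},{"xyz": [0,0,0],"twist": 0,"gripper": -1},{"xyz": [0,0,0],"twist": 0,"gripper": -1},{"xyz": [0,-0.02,0],"twist": 0,"gripper": -1},{"xyz": [0,-0.05,0],"twist": 0,"gripper": -1},{"xyz": [0,-0.08,0],"twist": 0,"gripper": -1},{"xyz": [0,-0.11,0],"twist": 0,"gripper": -1},{"xyz": [0,-0.13,0],"twist": 0,"gripper": -1},{"xyz": [0,-0.13,0],"twist": 0,"gripper": -1}]}}

```text
clock: 7.55
ee_pos: [0.4764, -0.2483, 0.1735]
tcp_rot: [0.473, -0.524, 0.527, -0.474]
ft_force: [-0.0, -1.1, -0.3]
opening: 0.0852
```

Run:
```python
from h import *
plan(.578,.190,.12,-74)
s=ctrl.camera('side');t=ctrl.camera('top')
crop(s,320,190,440,320,6,'pics/s7.png')
crop(t,205,150,345,250,5.7,'pics/t7.png')
```

```text
t 7.55 pos [ 0.4764 -0.2483  0.1735] yaw -6.02 open 0.0852 F [-0.  -1.1 -0.3] q6 -0.44
-> xyz [-0.4466  0.0529  0.0549] twist 1.187
```

View pics/s7.png

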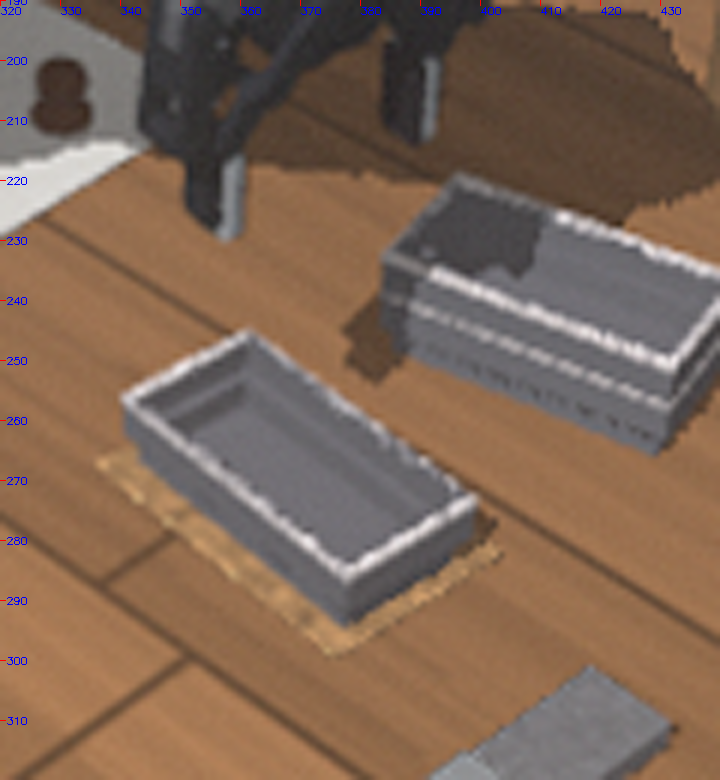

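View pics/t7.png

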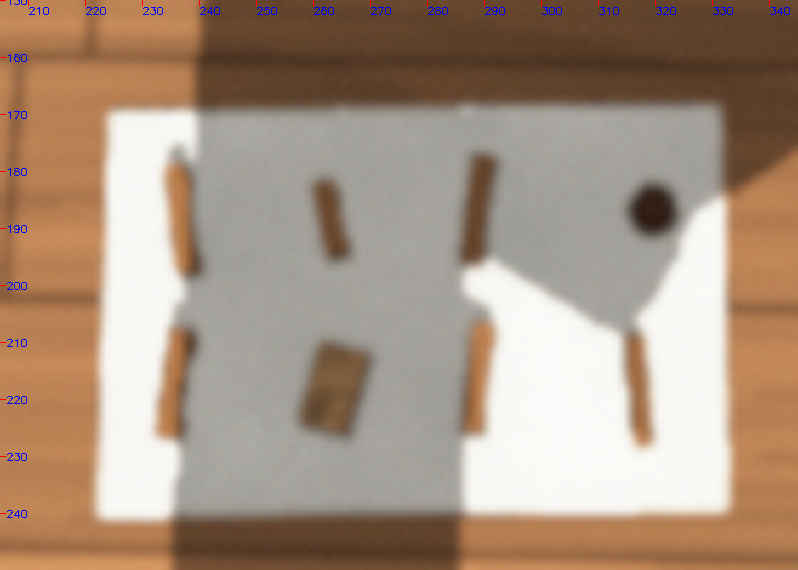

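Call:
{"api": "send_rows", "payload": {"motion": [{"xyz": [-0.447,0.053,0.055],"twist": 1.18,"gripper": 0},{"xyz": [-0.447,0.053,0.055],"twist": 1.18,"gripper": 0},{"xyz": [-0.447,0.053,0.055],"twist": 1.18,"gripper": 0},{"xyz": [-0.447,0.053,0.055],"twist": 1.18,"gripper": 0},{"xyz": [-0.447,0.053,0.055],"twist": 1.18,"gripper": 0},{"xyz": [-0.447,0.053,0.055],"twist": 1.18,"gripper": 0},{"xyz": [-0.447,0.053,0.055],"twist": 1.18,"gripper": 0},{"xyz": [-0.447,0.053,0.055],"twist": 1.18,"gripper": 0},{"xyz": [-0.447,0.053,0.055],"twist": 1.18,"gripper": 0},{"xyz": [-0.447,0.053,0.055],"twist": 1.18,"gripper": 0},{"xyz": [-0.447,0.053,0.055],"twist": 1.18,"gripper": 0},{"xyz": [-0.447,0.053,0.055],"twist": 1.18,"gripper": 0},{"xyz": [-0.447,0.053,0.055],"twist": 1.18,"gripper": 0},{"xyz": [-0.447,0.053,0.055],"twist": 1.18,"gripper": 0}]}}

```text
clock: 9.05
ee_pos: [0.577, 0.1899, 0.1176]
tcp_rot: [0.1, -0.7, 0.7, -0.1]
ft_force: [-0.6, 0.5, -0.2]
opening: 0.0428
```

Run:
```python
from h import *
plan(.578,.190,.035,-73.5)
s=ctrl.camera('side');t=ctrl.camera('top')
crop(s,205,130,345,250,5.5,'pics/s8.png'); crop(t,350,150,470,250,6,'pics/t8.png')
```

```text
t 9.05 pos [0.577  0.1899 0.1176] yaw -73.7 open 0.0428 F [-0.6  0.5 -0.2] q6 1.54
-> xyz [-0.001   0.0826  0.0002] twist -0.004
```

View pics/s8.png

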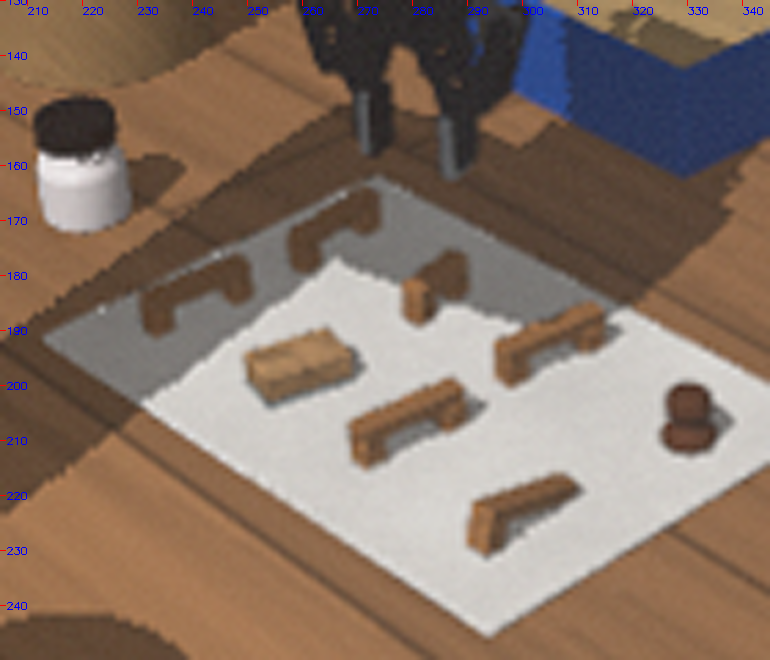

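View pics/t8.png

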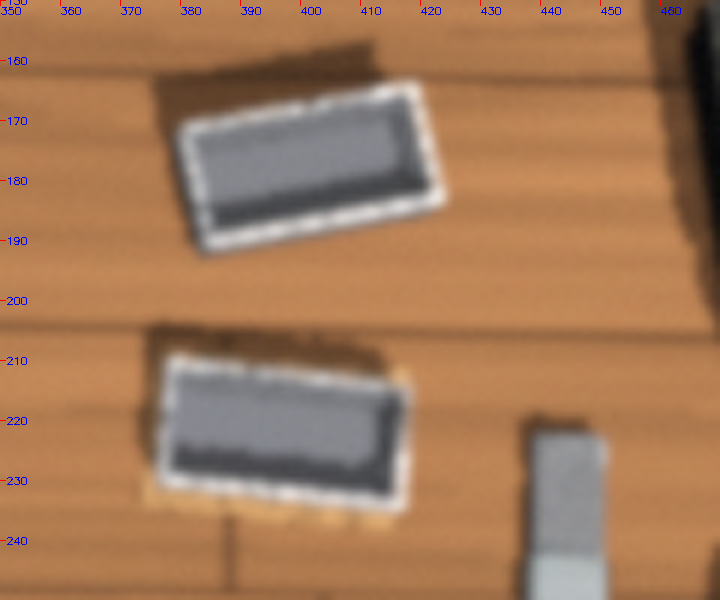

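Run:
```python
from h import *
o=ctrl.get_obs(); M=Rot.from_quat(o['tcp_rot']).as_matrix()
f=.020
print([w2pix('side',o['ee_pos']+M@[sx,f,sz]).round(1) for sz in (-.0214,.0214) for sx in (-.011,.011)])
def quad(n,P,z):
    W=np.array([pix2w(n,u,v,z)[:2] for u,v in P]); print(n,W.mean(0).round(4))
quad('top',[(376.8,209.5),(418,214.5),(416.8,235.2),(374.5,231.5)],.037)
quad('side',[(340,256.5),(361,245.5),(397.5,273),(376,286)],.037)
```

```text
[array([277.1, 155.4]), array([272.8, 158.6]), array([289.3, 158.9]), array([285.1, 162.2])]
top [ 0.4725 -0.2474]
side [ 0.4712 -0.2477]
```

Call:
{"api": "send_rows", "payload": {"motion": [{"xyz": [0,0.03,0.001],"twist": 0,"gripper": 0},{"xyz": [0,0.055,0.001],"twist": 0,"gripper": 0},{"xyz": [0,0.073,0.001],"twist": 0,"gripper": 0},{"xyz": [0,0.083,0.001],"twist": 0,"gripper": 0},{"xyz": [0,0.083,0.001],"twist": 0,"gripper": 0},{"xyz": [0,0.083,0.001],"twist": 0,"gripper": 0.4},{"xyz": [0,0.083,0.001],"twist": 0,"gripper": 0.7},{"xyz": [0,0.083,0.001],"twist": 0,"gripper": 0.9},{"xyz": [0,0.083,0.001],"twist": 0,"gripper": 0.9},{"xyz": [0,0.083,0.001],"twist": 0,"gripper": 0.9},{"xyz": [0,0.083,0.001],"twist": 0,"gripper": 0.9}], "grip_force": 25}}

```text
clock: 10.25
ee_pos: [0.5778, 0.1901, 0.0357]
tcp_rot: [-0.1, 0.7, -0.7, 0.101]
ft_force: [-1.3, -1.4, 7.1]
opening: 0.013
```

Run:
```python
from h import *
plan(.578,.190,.12,-73.5)
s=ctrl.camera('side')
crop(s,205,130,345,250,5.5,'pics/s9.png')
```

```text
t 10.25 pos [0.5778 0.1901 0.0357] yaw -73.62 open 0.013 F [-1.3 -1.4  7.1] q6 1.54
-> xyz [-0.0003 -0.0843  0.0002] twist -0.002
```

View pics/s9.png

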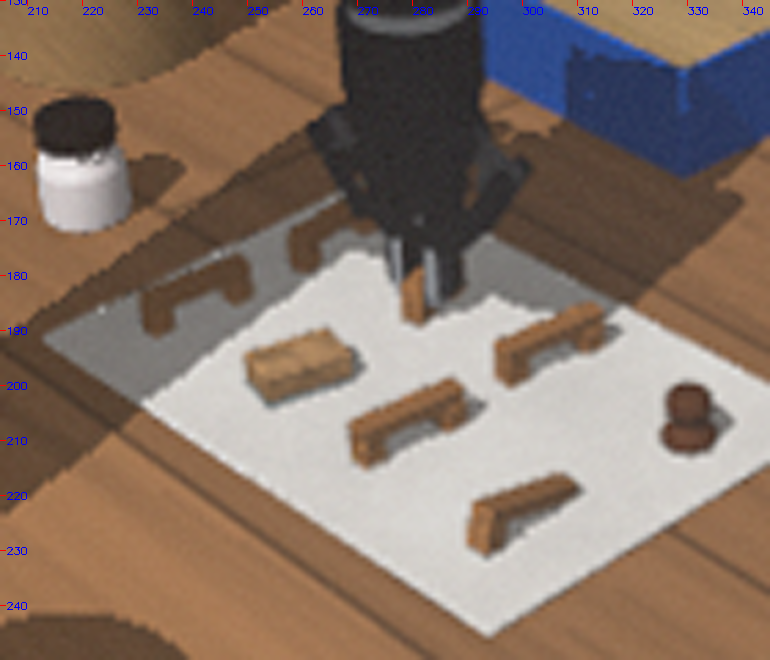

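Call:
{"api": "send_rows", "payload": {"motion": [{"xyz": [0,-0.01,0],"twist": 0,"gripper": 0.9},{"xyz": [0,-0.03,0],"twist": 0,"gripper": 0.9},{"xyz": [0,-0.06,0],"twist": 0,"gripper": 0.9},{"xyz": [0,-0.09,0],"twist": 0,"gripper": 0.9},{"xyz": [0,-0.1,0],"twist": 0,"gripper": 0.9},{"xyz": [0,-0.1,0],"twist": 0,"gripper": 0.9}]}}

```text
clock: 10.9
ee_pos: [0.5778, 0.1902, 0.1364]
tcp_rot: [-0.1, 0.7, -0.7, 0.102]
ft_force: [-0.4, 0.1, -0.3]
opening: 0.0129
```

Run:
```python
from h import *
plan(.477,-.218,.13,-6)
s=ctrl.camera('side')
crop(s,205,110,345,250,5.5,'pics/s10.png')
```

```text
t 10.9 pos [0.5778 0.1902 0.1364] yaw -73.62 open 0.0129 F [-0.4  0.1 -0.3] q6 1.54
-> xyz [0.2118 0.0058 0.3632] twist -1.18
```

View pics/s10.png

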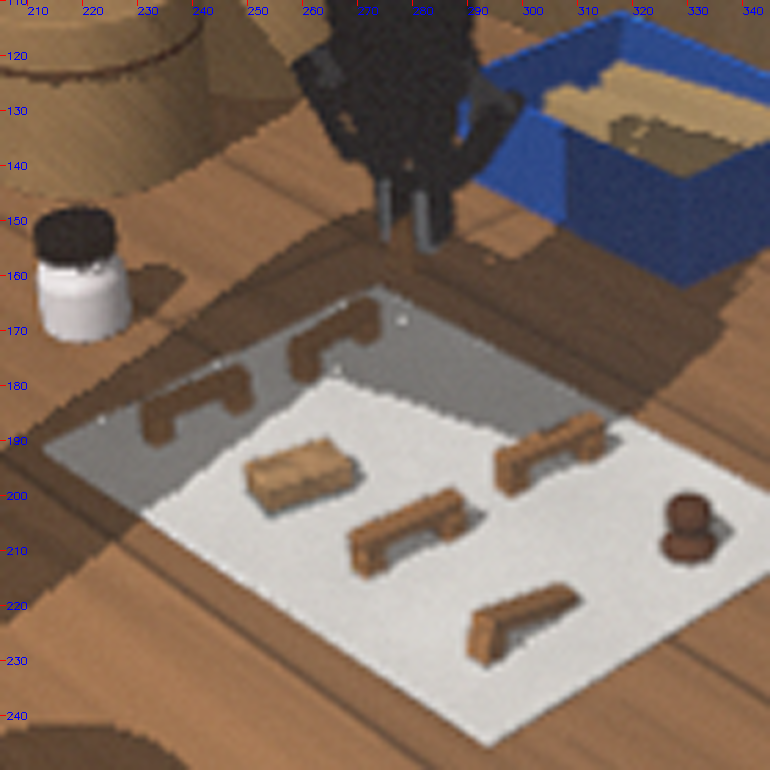

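Held (short pull's foot shows under the tips near (277,155)); its place on the sheet is empty. Carry to the tray.

Call:
{"api": "send_rows", "payload": {"motion": [{"xyz": [0.212,0.006,0.363],"twist": -1.18,"gripper": 0.9},{"xyz": [0.212,0.006,0.363],"twist": -1.18,"gripper": 0.9},{"xyz": [0.212,0.006,0.363],"twist": -1.18,"gripper": 0.9},{"xyz": [0.212,0.006,0.363],"twist": -1.18,"gripper": 0.9},{"xyz": [0.212,0.006,0.363],"twist": -1.18,"gripper": 0.9},{"xyz": [0.212,0.006,0.363],"twist": -1.18,"gripper": 0.9},{"xyz": [0.212,0.006,0.363],"twist": -1.18,"gripper": 0.9},{"xyz": [0.212,0.006,0.363],"twist": -1.18,"gripper": 0.9},{"xyz": [0.212,0.006,0.363],"twist": -1.18,"gripper": 0.9},{"xyz": [0.212,0.006,0.363],"twist": -1.18,"gripper": 0.9},{"xyz": [0.212,0.006,0.363],"twist": -1.18,"gripper": 0.9},{"xyz": [0.212,0.006,0.363],"twist": -1.18,"gripper": 0.9},{"xyz": [0.212,0.006,0.363],"twist": -1.18,"gripper": 0.9},{"xyz": [0.212,0.006,0.363],"twist": -1.18,"gripper": 0.9}]}}

```text
clock: 12.35
ee_pos: [0.4766, -0.217, 0.1286]
tcp_rot: [-0.473, 0.525, -0.525, 0.473]
ft_force: [0.2, -0.4, -1.2]
opening: 0.0133
```

Run:
```python
from h import *
plan(.477,-.218,.042,-6)
s=ctrl.camera('side')
crop(s,310,180,450,310,5.7,'pics/s11.png')
```

```text
t 12.35 pos [ 0.4766 -0.217   0.1286] yaw -5.94 open 0.0133 F [ 0.2 -0.4 -1.2] q6 -0.39
-> xyz [0.001  0.0866 0.0006] twist 0.001
```

View pics/s11.png

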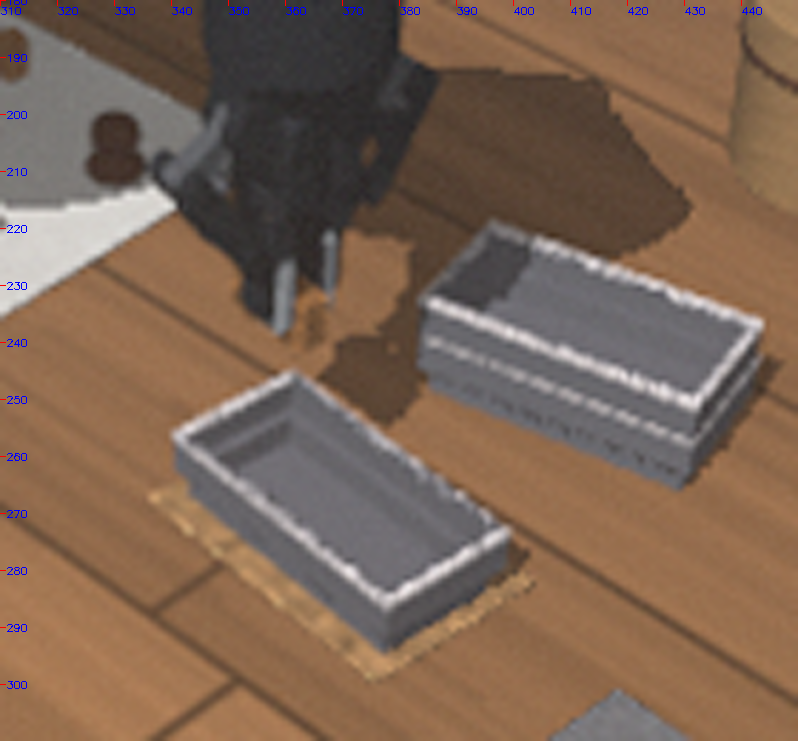

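Call:
{"api": "send_rows", "payload": {"motion": [{"xyz": [0.001,0.03,0],"twist": 0,"gripper": 0.9},{"xyz": [0.001,0.05,0],"twist": 0,"gripper": 0.9},{"xyz": [0.001,0.065,0],"twist": 0,"gripper": 0.9},{"xyz": [0.001,0.075,0],"twist": 0,"gripper": 0.9},{"xyz": [0.001,0.083,0],"twist": 0,"gripper": 0.9},{"xyz": [0.001,0.086,0],"twist": 0,"gripper": 0.9},{"xyz": [0.001,0.086,0],"twist": 0,"gripper": 0.9}]}}

```text
clock: 13.1
ee_pos: [0.4765, -0.2195, 0.0435]
tcp_rot: [0.473, -0.525, 0.526, -0.473]
ft_force: [-4.3, -2.5, 7.5]
opening: 0.0135
```

Run:
```python
from h import *
plan(.477,-.218,.042,-6)
s=ctrl.camera('side')
crop(s,310,180,450,310,5.7,'pics/s12.png')
```

```text
t 13.1 pos [ 0.4765 -0.2195  0.0435] yaw -5.99 open 0.0135 F [-4.3 -2.5  7.5] q6 -0.4
-> xyz [-0.0015  0.0015  0.0004] twist 0.0
```

View pics/s12.png

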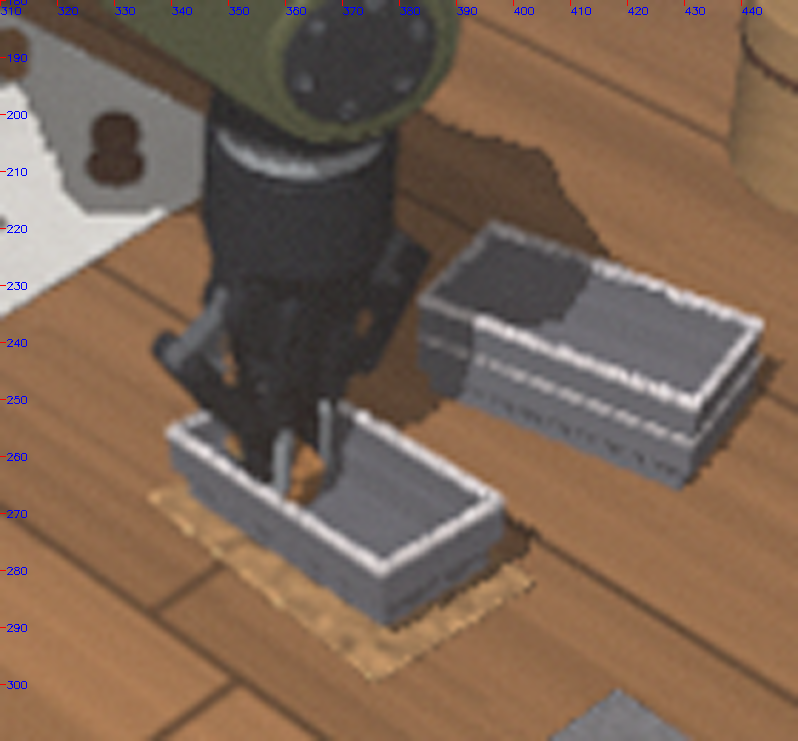

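Call:
{"api": "send_rows", "payload": {"motion": [{"xyz": [0,-0.01,0],"twist": 0,"gripper": 0.9},{"xyz": [0,-0.03,0],"twist": 0,"gripper": 0.9},{"xyz": [0,-0.045,0],"twist": 0,"gripper": 0.9},{"xyz": [0,-0.045,0],"twist": 0,"gripper": 0.9}]}}

```text
clock: 13.55
ee_pos: [0.4773, -0.2193, 0.0902]
tcp_rot: [0.473, -0.524, 0.527, -0.474]
ft_force: [-0.3, -0.2, -0.6]
opening: 0.0134
```

Run:
```python
from h import *
plan(.477,-.218,.042,-6)
s=ctrl.camera('side')
crop(s,310,180,450,310,5.7,'pics/s13.png')
t=ctrl.camera('top')
crop(t,340,150,470,250,6,'pics/t13.png')
```

```text
t 13.55 pos [ 0.4773 -0.2193  0.0902] yaw -6.0 open 0.0134 F [-0.3 -0.2 -0.6] q6 -0.4
-> xyz [-0.0013  0.0482 -0.0006] twist 0.0
```

View pics/s13.png

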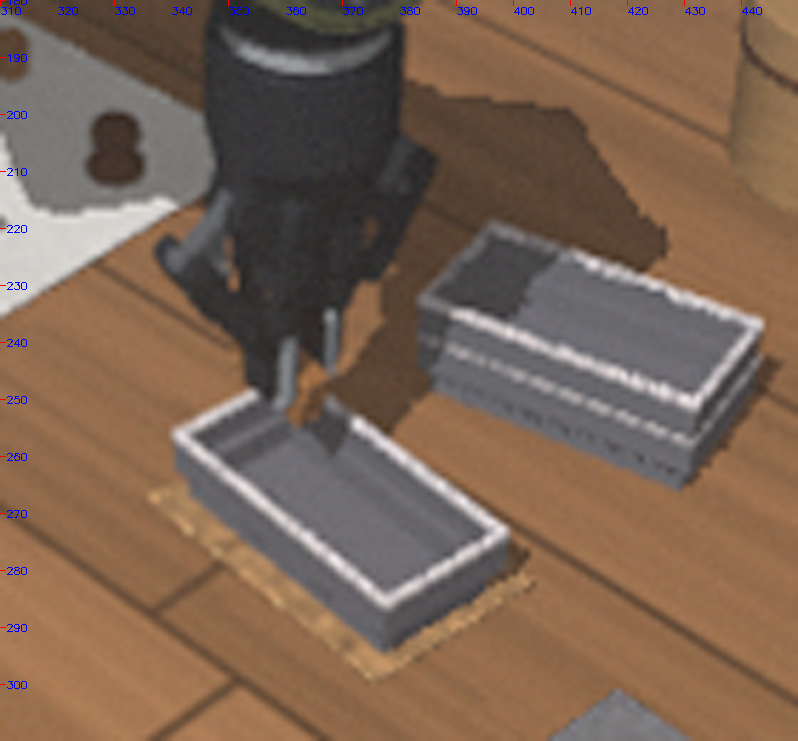

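View pics/t13.png

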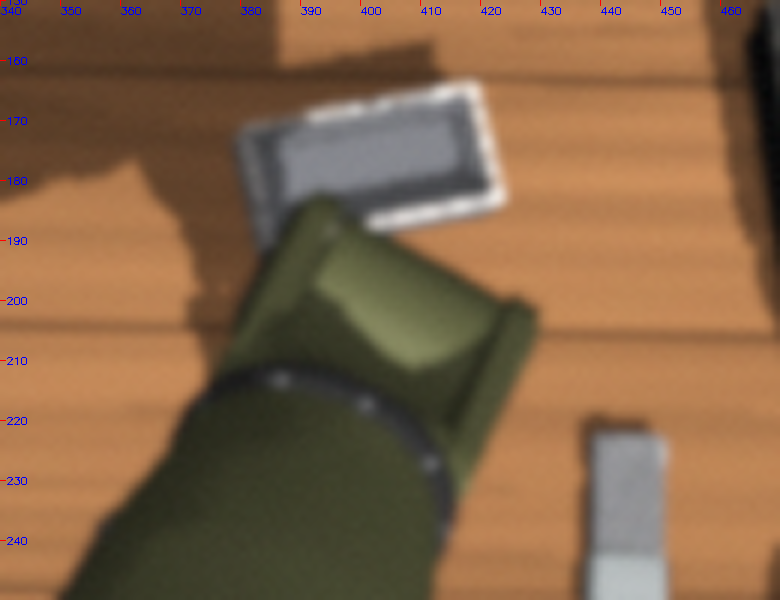

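Run:
```python
from h import *
s=cv2.imread('pics/s13.png'); cv2.imwrite('pics/s13z.png',cv2.resize(s[300:460,200:420],None,fx=3.5,fy=3.5,interpolation=cv2.INTER_CUBIC))
o=ctrl.get_obs(); M=Rot.from_quat(o['tcp_rot']).as_matrix()
for off in (-.005,0,.005,.01):  # bar centre offset along +y
  print(off,[ (w2pix('side',o['ee_pos']+M@[ -(off-.022),dz,sz])).round(1) for dz in (.0317,.0077) for sz in (-.007,.007)])
print(M.round(2), [w2pix('side',o['ee_pos']+M@[.011,.022,sz]).round(1) for sz in(-.007,.007)])
```

```text
-0.005 [array([366.3, 258.8]), array([370.8, 256.3]), array([366.7, 250.8]), array([371.3, 248.3])]
0 [array([364.8, 257.7]), array([369.4, 255.2]), array([365.2, 249.6]), array([369.8, 247.2])]
0.005 [array([363.4, 256.5]), array([367.9, 254.1]), array([363.8, 248.5]), array([368.4, 246.1])]
0.01 [array([361.9, 255.4]), array([366.5, 253. ]), array([362.3, 247.4]), array([366.9, 245. ])]
[[-0.1   0.    0.99]
 [-0.99 -0.   -0.1 ]
 [ 0.   -1.    0.  ]] [array([361.8, 252. ]), array([366.4, 249.6])]
```

View pics/s13z.png

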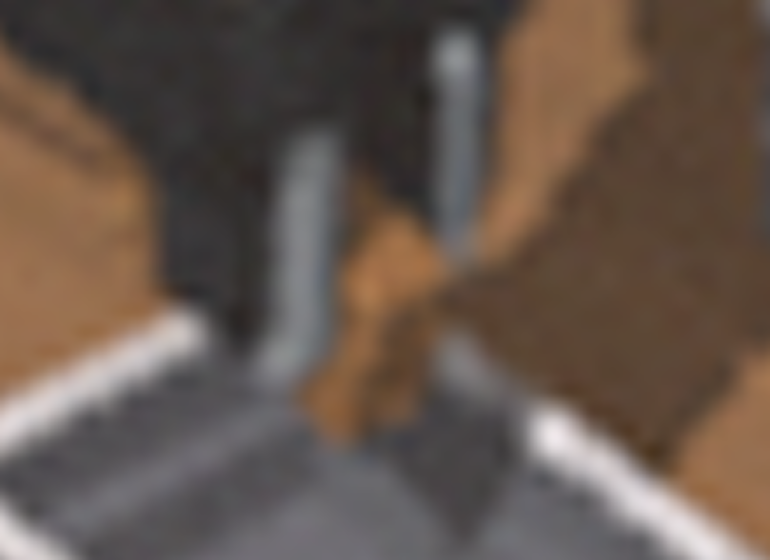

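Call:
{"api": "send_rows", "payload": {"motion": [{"xyz": [0.007,0.01,0],"twist": 0,"gripper": 0.9},{"xyz": [0.007,0.025,0],"twist": 0,"gripper": 0.9},{"xyz": [0.007,0.036,0],"twist": 0,"gripper": 0.9},{"xyz": [0.007,0.043,0],"twist": 0,"gripper": 0.9},{"xyz": [0.007,0.047,0],"twist": 0,"gripper": 0.9},{"xyz": [0.007,0.047,0],"twist": 0,"gripper": 0.9}]}}

```text
clock: 14.25
ee_pos: [0.4752, -0.2259, 0.0402]
tcp_rot: [-0.473, 0.526, -0.525, 0.473]
ft_force: [-0.4, 0.6, -0.2]
opening: 0.0132
```

Run:
```python
from h import *
plan(.477,-.218,.042,-6)
s=ctrl.camera('side')
crop(s,310,180,450,310,5.7,'pics/s14.png')
```

```text
t 14.25 pos [ 0.4752 -0.2259  0.0402] yaw -6.01 open 0.0132 F [-0.4  0.6 -0.2] q6 -0.41
-> xyz [-0.008  -0.0018  0.0009] twist -0.0
```

View pics/s14.png

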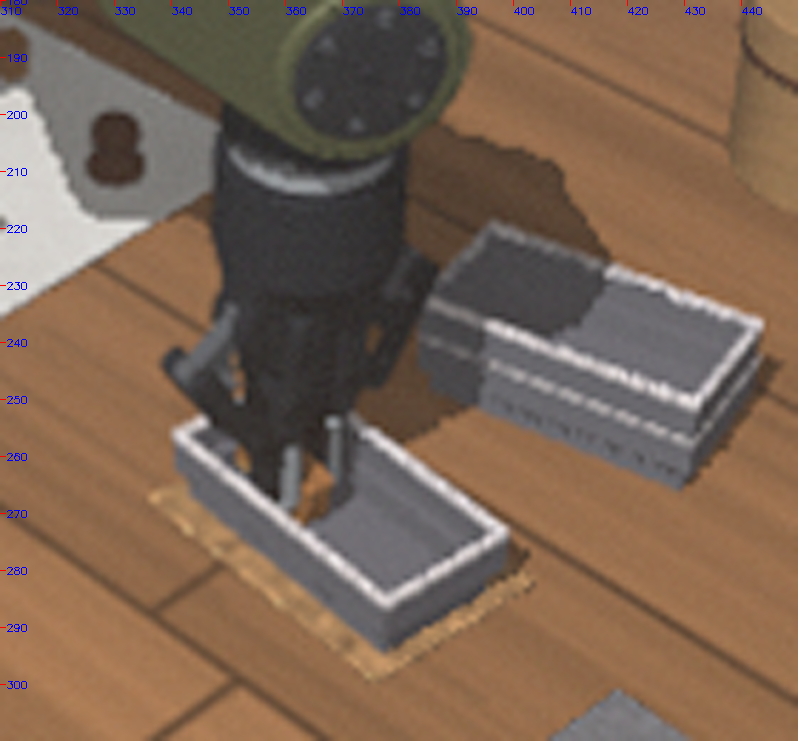

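Call:
{"api": "send_rows", "payload": {"motion": [{"xyz": [0,0,0],"twist": 0,"gripper": 0.6},{"xyz": [0,0,0],"twist": 0,"gripper": 0.5},{"xyz": [0,0,0],"twist": 0,"gripper": 0.5},{"xyz": [0,0,0],"twist": 0,"gripper": 0.5},{"xyz": [0,-0.01,0],"twist": 0,"gripper": 0.5},{"xyz": [0,-0.03,0],"twist": 0,"gripper": 0.5},{"xyz": [0,-0.055,0],"twist": 0,"gripper": 0.5},{"xyz": [0,-0.09,0],"twist": 0,"gripper": 0.5},{"xyz": [0,-0.1,0],"twist": 0,"gripper": 0.5},{"xyz": [0,-0.1,0],"twist": 0,"gripper": 0.5}]}}

```text
clock: 15.3
ee_pos: [0.476, -0.2262, 0.1428]
tcp_rot: [0.473, -0.524, 0.527, -0.473]
ft_force: [-0.0, 0.1, -1.0]
opening: 0.0214
```

Run:
```python
from h import *
for n,P in (('top',[((315.3,208),.009),((317.5,227.8),.031)]),('side',[((306.5,218.5),.009),((289.5,224),.031)])):
  a,b=[pix2w(n,*p,z) for p,z in P]; print(n,a,b,(a+b)/2,np.degrees(np.arctan2(*(a-b)[:2][::-1])))
s=ctrl.camera('side')
crop(s,310,180,450,310,5.7,'pics/s15.png'); crop(s,270,200,350,250,10,'pics/s15b.png',5)
t=ctrl.camera('top');crop(t,280,170,345,240,8,'pics/t15.png',5)
```

```text
top [0.52195119 0.01475359 0.009     ] [0.4528612 0.0062729 0.031    ] [0.48740619 0.01051324 0.02      ] 6.997961571610107
side [0.51437    0.01446578 0.009     ] [0.44713283 0.0049039  0.031     ] [0.48075142 0.00968484 0.02      ] 8.093829922495507
```

View pics/s15.png

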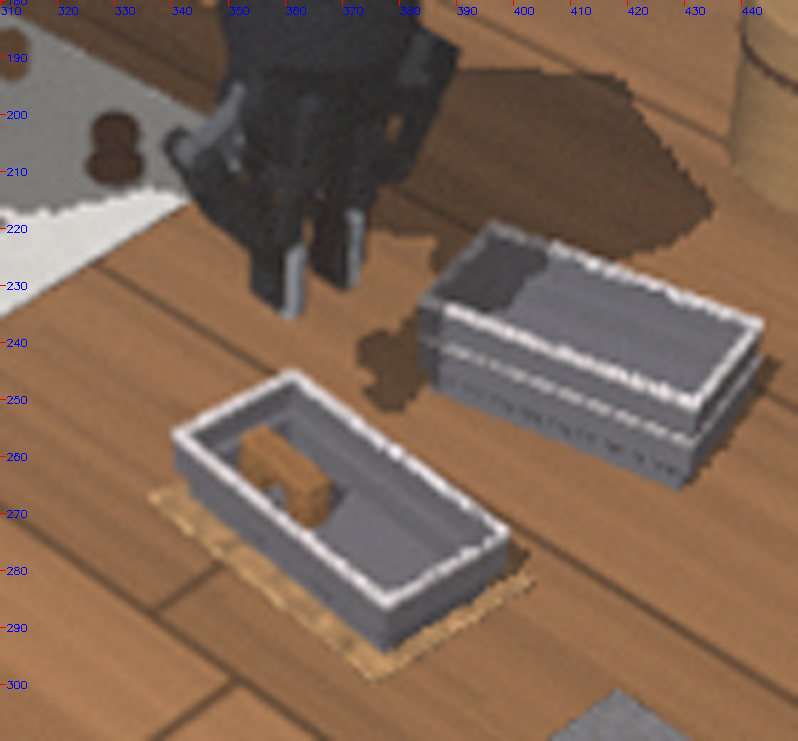

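View pics/s15b.png

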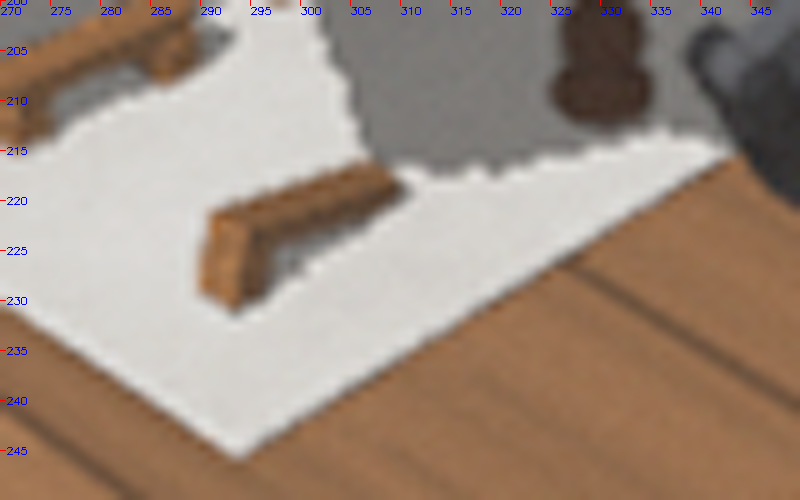

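View pics/t15.png

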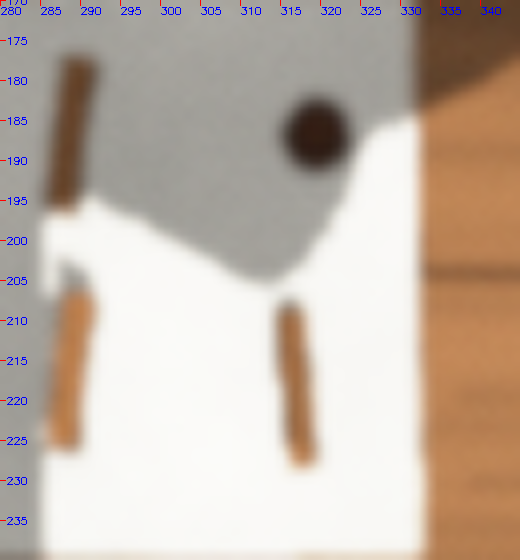

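Run:
```python
from h import *
from scipy.optimize import least_squares
L={'side':[((-32,7,-19),(289.4,229.3)),((-32,-7,-19),(292.7,231)),((-32,7,5),(290.5,221.3)),((-32,-7,5),(294.3,223)),((32,7,5),(306,216)),((32,-7,5),(309.7,218.7))],
'top':[((-32,7,5),(315.5,228)),((-32,-7,5),(319,228)),((32,7,5),(314,208)),((32,-7,5),(317,208))]}
def res(p,cams):
    r=[]
    M=Rot.from_euler('z',p[2]).as_matrix()@Rot.from_euler('y',15.6,degrees=True).as_matrix()
    for c in cams:
        for l,u in L[c]: r+=list(w2pix(c,np.array([p[0],p[1],.0174])+M@np.array(l)/1000)-u)
    return np.array(r)
for cams in (['side'],['top'],['side','top']):
    f=least_squares(res,[.48,.01,.13],args=(cams,),x_scale=[.01,.01,.1],diff_step=1e-4); print(cams,f.x.round(4),np.degrees(f.x[2]).round(1),f.fun.round(1))
plan(.483,.010,.12,-82.5)
```

```text
['side'] [0.4865 0.0089 0.1045] 6.0 [-0.4  0.1  0.2  0.5 -0.2 -0.  -0.1  0.3  0.2 -0.1  0.4 -0.9]
['top'] [0.4852 0.0104 0.0983] 5.6 [-0.5 -0.9  0.3 -1.3 -0.5  1.3  0.8  1. ]
['side', 'top'] [0.4862 0.0094 0.1071] 6.1 [-0.6  0.1 -0.   0.5 -0.5 -0.1 -0.3  0.3 -0.  -0.2  0.1 -0.9 -0.1 -1.2
  0.7 -1.6 -0.3  1.1  1.   0.7]
t 15.4 pos [ 0.4751 -0.2258  0.1402] yaw -6.01 open 0.0211 F [ 0.  -0.7 -1. ] q6 -0.41
-> xyz [-0.2353  0.0203 -0.0168] twist 1.335
```

Run:
```python
from h import *
plan(.486,.0095,.11,-83.8)
```

```text
t 15.4 pos [ 0.4751 -0.2258  0.1402] yaw -6.01 open 0.0211 F [ 0.  -0.7 -1. ] q6 -0.41
-> xyz [-0.2351  0.0303 -0.0138] twist 1.358
```

Call:
{"api": "send_rows", "payload": {"motion": [{"xyz": [-0.235,0.03,-0.014],"twist": 1.358,"gripper": 0},{"xyz": [-0.235,0.03,-0.014],"twist": 1.358,"gripper": 0},{"xyz": [-0.235,0.03,-0.014],"twist": 1.358,"gripper": 0},{"xyz": [-0.235,0.03,-0.014],"twist": 1.358,"gripper": 0},{"xyz": [-0.235,0.03,-0.014],"twist": 1.358,"gripper": 0},{"xyz": [-0.235,0.03,-0.014],"twist": 1.358,"gripper": 0},{"xyz": [-0.235,0.03,-0.014],"twist": 1.358,"gripper": 0},{"xyz": [-0.235,0.03,-0.014],"twist": 1.358,"gripper": 0},{"xyz": [-0.235,0.03,-0.014],"twist": 1.358,"gripper": 0},{"xyz": [-0.235,0.03,-0.014],"twist": 1.358,"gripper": 0},{"xyz": [-0.235,0.03,-0.014],"twist": 1.358,"gripper": 0},{"xyz": [-0.235,0.03,-0.014],"twist": 1.358,"gripper": 0}]}}

```text
clock: 16.6
ee_pos: [0.4857, 0.0092, 0.11]
tcp_rot: [-0.04, 0.706, -0.706, 0.039]
ft_force: [0.6, 0.2, -0.5]
opening: 0.0423
```

Run:
```python
from h import *
plan(.486,.0095,.032,-83.8)
```

```text
t 16.6 pos [0.4857 0.0092 0.11  ] yaw -83.66 open 0.0423 F [ 0.6  0.2 -0.5] q6 1.4
-> xyz [-0.0004  0.078  -0.0002] twist 0.002
```

Call:
{"api": "send_rows", "payload": {"motion": [{"xyz": [0,0.03,0],"twist": 0,"gripper": 0},{"xyz": [0,0.053,0],"twist": 0,"gripper": 0},{"xyz": [0,0.07,0],"twist": 0,"gripper": 0},{"xyz": [0,0.078,0],"twist": 0,"gripper": 0},{"xyz": [0,0.078,0],"twist": 0,"gripper": 0},{"xyz": [0,0.078,0],"twist": 0,"gripper": 0.4},{"xyz": [0,0.078,0],"twist": 0,"gripper": 0.7},{"xyz": [0,0.078,0],"twist": 0,"gripper": 0.9},{"xyz": [0,0.078,0],"twist": 0,"gripper": 0.9},{"xyz": [0,0.078,0],"twist": 0,"gripper": 0.9},{"xyz": [0,0.078,0],"twist": 0,"gripper": 0.9}], "grip_force": 30}}

```text
clock: 17.7
ee_pos: [0.4866, 0.0092, 0.0335]
tcp_rot: [0.038, -0.706, 0.706, -0.039]
ft_force: [-0.5, 0.3, 6.6]
opening: 0.0127
```

Run:
```python
from h import *
plan(.486,.0095,.032,-83.8)
s=ctrl.camera('side'); crop(s,250,160,350,260,7,'pics/s16.png')
```

```text
t 17.7 pos [0.4866 0.0092 0.0335] yaw -83.82 open 0.0127 F [-0.5  0.3  6.6] q6 1.41
-> xyz [ 0.0006  0.0015 -0.0004] twist -0.0
```

View pics/s16.png

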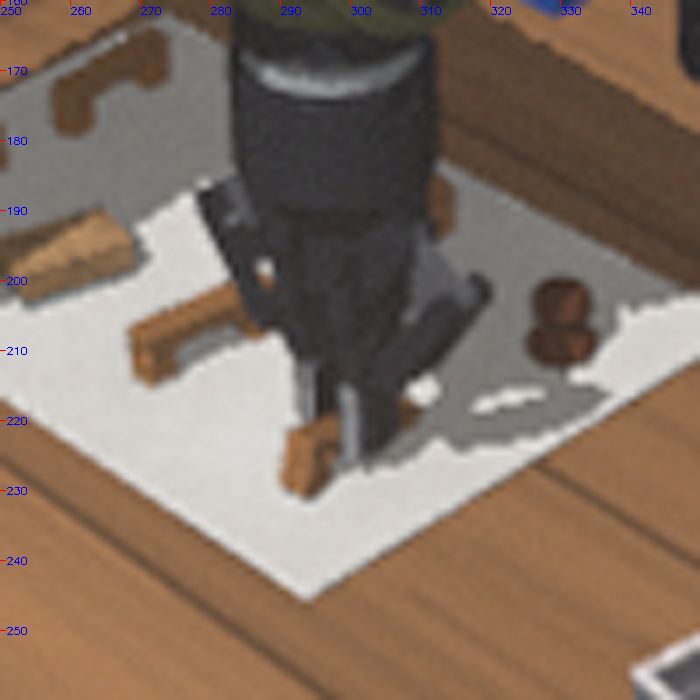

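Gripped mid-bar (opening 12.7 mm), foot end at (293,230), low end at (310,218). Lift and look.

Call:
{"api": "send_rows", "payload": {"motion": [{"xyz": [0,-0.01,0],"twist": 0,"gripper": 0.9},{"xyz": [0,-0.03,0],"twist": 0,"gripper": 0.9},{"xyz": [0,-0.06,0],"twist": 0,"gripper": 0.9},{"xyz": [0,-0.09,0],"twist": 0,"gripper": 0.9},{"xyz": [0,-0.09,0],"twist": 0,"gripper": 0.9}]}}

```text
clock: 18.25
ee_pos: [0.4876, 0.0092, 0.1269]
tcp_rot: [0.036, -0.706, 0.706, -0.04]
ft_force: [-0.5, -0.2, -0.2]
opening: 0.0128
```

Run:
```python
from h import *
plan(.472,-.270,.12,-6)
s=ctrl.camera('side'); crop(s,250,130,350,250,6,'pics/s17.png')
```

```text
t 18.25 pos [0.4876 0.0092 0.1269] yaw -83.82 open 0.0128 F [-0.5 -0.2 -0.2] q6 1.41
-> xyz [0.0457 0.0069 0.2759] twist -1.358
```

View pics/s17.png

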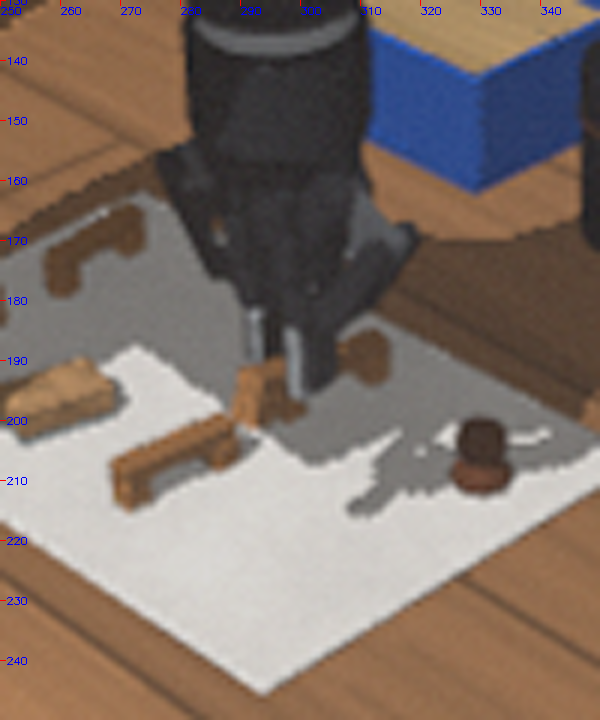

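Run:
```python
from h import *
s=ctrl.camera('side'); crop(s,332,238,402,302,11,'pics/s18.png',5)
t=ctrl.camera('top'); crop(t,365,200,425,245,12,'pics/t18.png',5)
```

```text
(no output)
```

View pics/s18.png

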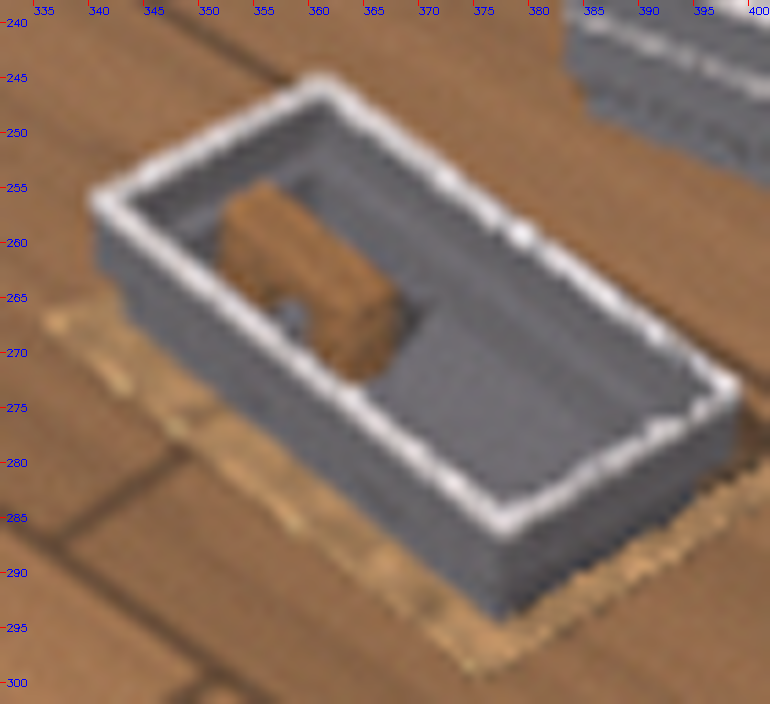

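View pics/t18.png

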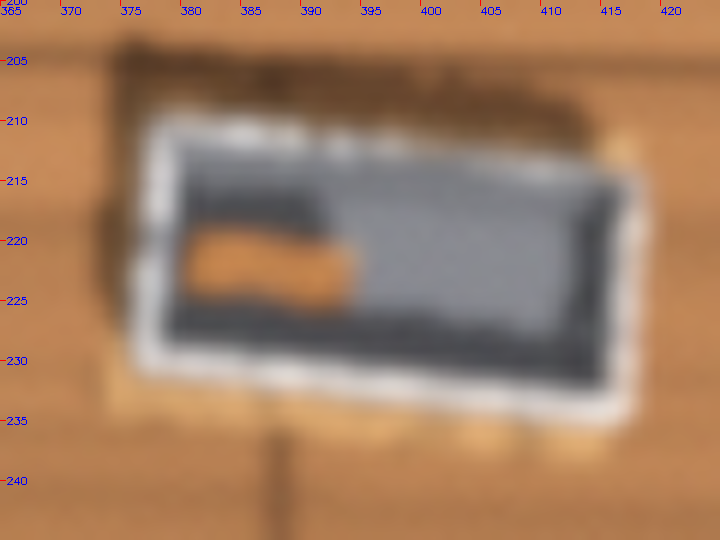

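Run:
```python
from h import *
from scipy.optimize import least_squares
def fit(L,z0,p0,n):
    def res(p):
        M=Rot.from_euler('z',p[2]).as_matrix()
        return np.concatenate([w2pix(n,np.array([p[0],p[1],z0])+M@np.array(l)/1000)-u for l,u in L])
    f=least_squares(res,p0,x_scale=[.01,.01,.1],diff_step=1e-4); return f.x,f.fun
T={'side':[((-33,65,34),(339.7,256.5)),((33,65,34),(360.5,244.5)),((33,-65,34),(398.5,273)),((-33,-65,34),(377,287))],
'top':[((33,65,34),(376.5,209.5)),((33,-65,34),(417.8,214)),((-33,-65,34),(417,235.8)),((-33,65,34),(374.8,231))]}
S={'side':[((7,22,24),(355.5,254)),((-7,22,24),(351.8,257)),((7,-22,24),(367.3,264)),((-7,-22,24),(363,267.3)),((-7,-22,0),(363,273))],
'top':[((7,22,24),(380.5,219)),((7,-22,24),(394.5,221)),((-7,-22,24),(393.5,226)),((-7,22,24),(380,225))]}
for n in T:
    a,fa=fit(T[n],.003,[.474,-.247,-.1],n); b,fb=fit(S[n],.006,[.477,-.22,-.1],n)
    R2=Rot.from_euler('z',-a[2]).as_matrix()[:2,:2]
    print(n,a.round(4),fa.round(1),b.round(4),fb.round(1),'rel',R2@(b-a)[:2])
plan(.47,-.27,.12,-6)
```

```text
side [ 0.4717 -0.2481 -0.095 ] [-0.2 -0.3 -0.   0.6  0.   0.5  0.2 -0.7] [ 0.4741 -0.2175 -0.1235] [ 0.3  0.2 -0.6 -0.4  0.4  0.   0.1 -0.9 -0.2  1.1] rel [-0.00047586  0.0306353 ]
top [ 0.4728 -0.2474 -0.0932] [ 0.8  0.9 -0.5  0.7 -1.1 -1.   0.8 -0.5] [ 0.4729 -0.2181 -0.101 ] [ 0.   0.8 -0.4  0.4  0.2 -0.3  0.2 -0.9] rel [-0.00266629  0.02920164]
t 18.4 pos [0.4858 0.0092 0.1226] yaw -83.82 open 0.0129 F [-0.2  0.2 -0.7] q6 1.41
-> xyz [0.0457 0.0026 0.2759] twist -1.358
```

Run:
```python
from h import *
plan(.48,-.2725,.12,-5.5)
```

```text
t 18.4 pos [0.4858 0.0092 0.1226] yaw -83.82 open 0.0129 F [-0.2  0.2 -0.7] q6 1.41
-> xyz [0.0361 0.0026 0.2795] twist -1.367
```

Call:
{"api": "send_rows", "payload": {"motion": [{"xyz": [0.036,0.002,0.28],"twist": -1.367,"gripper": 0.9},{"xyz": [0.036,0.002,0.28],"twist": -1.367,"gripper": 0.9},{"xyz": [0.036,0.002,0.28],"twist": -1.367,"gripper": 0.9},{"xyz": [0.036,0.002,0.28],"twist": -1.367,"gripper": 0.9},{"xyz": [0.036,0.002,0.28],"twist": -1.367,"gripper": 0.9},{"xyz": [0.036,0.002,0.28],"twist": -1.367,"gripper": 0.9},{"xyz": [0.036,0.002,0.28],"twist": -1.367,"gripper": 0.9},{"xyz": [0.036,0.002,0.28],"twist": -1.367,"gripper": 0.9},{"xyz": [0.036,0.002,0.28],"twist": -1.367,"gripper": 0.9},{"xyz": [0.036,0.002,0.28],"twist": -1.367,"gripper": 0.9},{"xyz": [0.036,0.002,0.28],"twist": -1.367,"gripper": 0.9},{"xyz": [0.036,0.002,0.28],"twist": -1.367,"gripper": 0.9}]}}

```text
clock: 19.6
ee_pos: [0.4802, -0.2728, 0.12]
tcp_rot: [-0.475, 0.525, -0.524, 0.474]
ft_force: [0.6, -0.4, -0.2]
opening: 0.0132
```

Run:
```python
from h import *
plan(.48,-.2725,.0375,-5.5)
s=ctrl.camera('side'); crop(s,325,200,415,305,7,'pics/s19.png')
o=ctrl.get_obs(); M=Rot.from_quat(o['tcp_rot']).as_matrix(); T=Rot.from_euler('z',84.5,degrees=True).as_matrix()@Rot.from_euler('y',15.6,degrees=True).as_matrix()
c=o['ee_pos']+[0,0,-.0161]
for off in (-.008,-.004,0,.004): print(off,[w2pix('side',c+[off*.096,off*.995,0]+T@np.array(l)/1000).round(1) for l in ((-32,7,-19),(-32,-7,-19),(32,7,5))])
```

```text
t 19.6 pos [ 0.4802 -0.2728  0.12  ] yaw -5.69 open 0.0132 F [ 0.6 -0.4 -0.2] q6 -0.48
-> xyz [-0.0002  0.0825 -0.0001] twist -0.003
-0.008 [array([391.9, 260.3]), array([396.5, 257.7]), array([370.8, 242.7])]
-0.004 [array([390.6, 259.4]), array([395.2, 256.7]), array([369.6, 241.8])]
0 [array([389.4, 258.4]), array([394. , 255.8]), array([368.4, 241. ])]
0.004 [array([388.1, 257.5]), array([392.7, 254.9]), array([367.2, 240.1])]
```

View pics/s19.png

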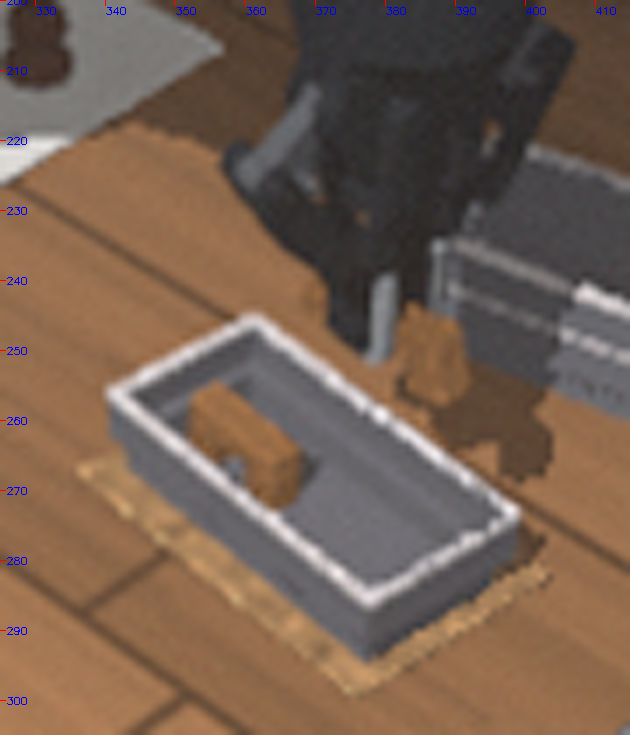

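Call:
{"api": "send_rows", "payload": {"motion": [{"xyz": [0.003,0.02,-0.002],"twist": 0,"gripper": 0.9},{"xyz": [0.003,0.04,-0.002],"twist": 0,"gripper": 0.9},{"xyz": [0.003,0.055,-0.002],"twist": 0,"gripper": 0.9},{"xyz": [0.003,0.066,-0.002],"twist": 0,"gripper": 0.9},{"xyz": [0.003,0.074,-0.002],"twist": 0,"gripper": 0.9},{"xyz": [0.003,0.077,-0.002],"twist": 0,"gripper": 0.9},{"xyz": [0.003,0.077,-0.002],"twist": 0,"gripper": 0.9}]}}

```text
clock: 20.35
ee_pos: [0.4785, -0.2756, 0.0442]
tcp_rot: [0.475, -0.523, 0.524, -0.475]
ft_force: [-1.7, 4.1, 5.9]
opening: 0.013
```

Run:
```python
from h import *
plan(.48,-.2725,.0375,-5.5)
s=ctrl.camera('side'); crop(s,325,200,415,305,7,'pics/s20.png')
```

```text
t 20.35 pos [ 0.4785 -0.2756  0.0442] yaw -5.52 open 0.013 F [-1.7  4.1  5.9] q6 -0.49
-> xyz [-0.0033  0.0067  0.0011] twist -0.0
```

View pics/s20.png

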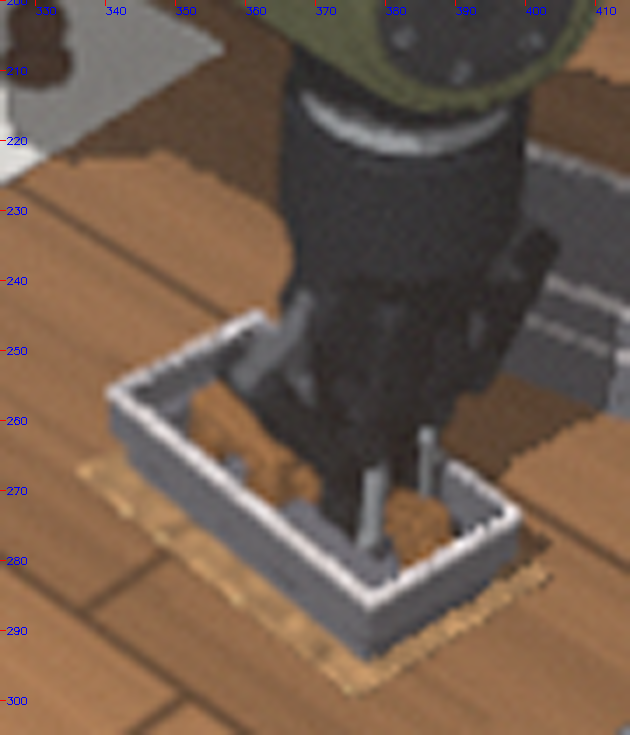

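Call:
{"api": "send_rows", "payload": {"motion": [{"xyz": [0,-0.01,0],"twist": 0,"gripper": 0.9},{"xyz": [0,-0.02,0],"twist": 0,"gripper": 0.9},{"xyz": [-0.006,-0.02,0.001],"twist": 0,"gripper": 0.9},{"xyz": [-0.006,-0.01,0.001],"twist": 0,"gripper": 0.9},{"xyz": [-0.006,-0.003,0.001],"twist": 0,"gripper": 0.9},{"xyz": [-0.006,0.001,0.001],"twist": 0,"gripper": 0.9},{"xyz": [-0.006,0.001,0.001],"twist": 0,"gripper": 0.9}]}}

```text
clock: 21.1
ee_pos: [0.4805, -0.2708, 0.043]
tcp_rot: [0.475, -0.522, 0.525, -0.476]
ft_force: [1.1, -6.3, 8.2]
opening: 0.013
```

Run:
```python
from h import *
plan(.48,-.2725,.0375,-5.5)
s=ctrl.camera('side'); crop(s,325,200,415,305,7,'pics/s21.png')
```

```text
t 21.1 pos [ 0.4805 -0.2708  0.043 ] yaw -5.52 open 0.013 F [ 1.1 -6.3  8.2] q6 -0.48
-> xyz [ 0.0018  0.0055 -0.0004] twist -0.0
```

View pics/s21.png

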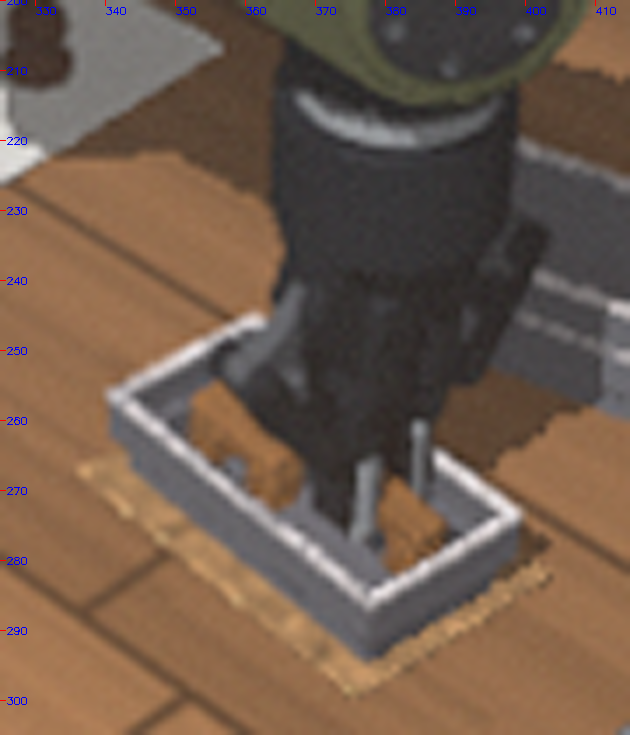

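Call:
{"api": "send_rows", "payload": {"motion": [{"xyz": [0,-0.002,0],"twist": 0,"gripper": 0.9},{"xyz": [0,-0.003,0],"twist": 0,"gripper": 0.65},{"xyz": [0,-0.003,0],"twist": 0,"gripper": 0.55},{"xyz": [0,-0.003,0],"twist": 0,"gripper": 0.55},{"xyz": [0,-0.003,0],"twist": 0,"gripper": 0.55},{"xyz": [0,-0.015,0],"twist": 0,"gripper": 0.55},{"xyz": [0,-0.04,0],"twist": 0,"gripper": 0.55},{"xyz": [0,-0.07,0],"twist": 0,"gripper": 0.55},{"xyz": [0,-0.1,0],"twist": 0,"gripper": 0.55},{"xyz": [0,-0.12,0],"twist": 0,"gripper": 0.55},{"xyz": [0,-0.12,0],"twist": 0,"gripper": 0.55}]}}

```text
clock: 22.25
ee_pos: [0.4807, -0.2705, 0.1665]
tcp_rot: [0.475, -0.521, 0.525, -0.476]
ft_force: [-0.6, -0.6, -0.4]
opening: 0.0192
```

Run:
```python
from h import *
plan(.40,.1,.25,-5.5)
s=ctrl.camera('side'); crop(s,325,200,415,305,7,'pics/s22.png')
```

```text
t 22.25 pos [ 0.4807 -0.2705  0.1665] yaw -5.5 open 0.0192 F [-0.6 -0.6 -0.4] q6 -0.48
-> xyz [-0.3608 -0.085  -0.1154] twist 0.0
```

View pics/s22.png

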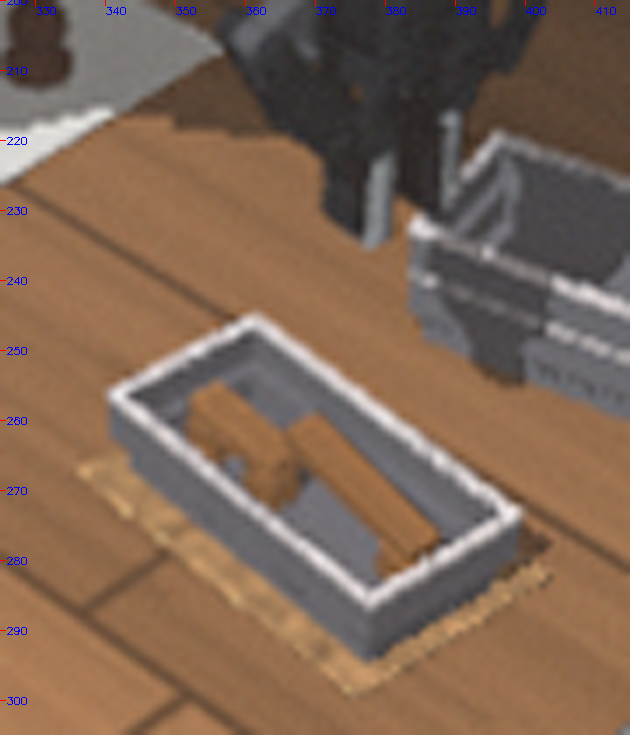

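Call:
{"api": "send_rows", "payload": {"motion": [{"xyz": [-0.05,-0.1,-0.02],"twist": 0,"gripper": 0.55},{"xyz": [-0.36,-0.1,-0.06],"twist": 0,"gripper": 0.55},{"xyz": [-0.36,-0.1,-0.06],"twist": 0,"gripper": 0.55},{"xyz": [-0.36,-0.1,-0.06],"twist": 0,"gripper": 0.55},{"xyz": [-0.36,-0.1,-0.06],"twist": 0,"gripper": 0.55},{"xyz": [-0.36,-0.1,-0.06],"twist": 0,"gripper": 0.55},{"xyz": [-0.36,-0.1,-0.06],"twist": 0,"gripper": 0.55},{"xyz": [-0.36,-0.1,-0.06],"twist": 0,"gripper": 0.55},{"xyz": [-0.36,-0.1,-0.06],"twist": 0,"gripper": 0.55},{"xyz": [-0.36,-0.1,-0.06],"twist": 0,"gripper": 0.55},{"xyz": [-0.36,-0.1,-0.06],"twist": 0,"gripper": 0.55},{"xyz": [-0.36,-0.1,-0.06],"twist": 0,"gripper": 0.55},{"xyz": [-0.36,-0.1,-0.06],"twist": 0,"gripper": 0.55}]}}

```text
clock: 23.6
ee_pos: [0.4546, 0.0932, 0.2625]
tcp_rot: [-0.475, 0.524, -0.524, 0.475]
ft_force: [-0.1, -0.2, -0.7]
opening: 0.019
```

Run:
```python
from h import *
s=ctrl.camera('side');t=ctrl.camera('top')
cv2.imwrite('pics/s23.png',s[:,:,::-1]); crop(t,205,140,465,270,3,'pics/t23.png')
a=s[200:310,320:450]; cv2.imwrite('pics/s23z.png',cv2.resize(a[:,:,::-1],None,fx=5,fy=5,interpolation=cv2.INTER_CUBIC))
print(ctrl.get_obs()['ft_force'],ctrl.get_obs()['qd'].round(3))
```

```text
[-0.50880357 -0.78599744  0.10110538] [ 0.007  0.001  0.    -0.     0.002  0.002]
```

View pics/s23.png

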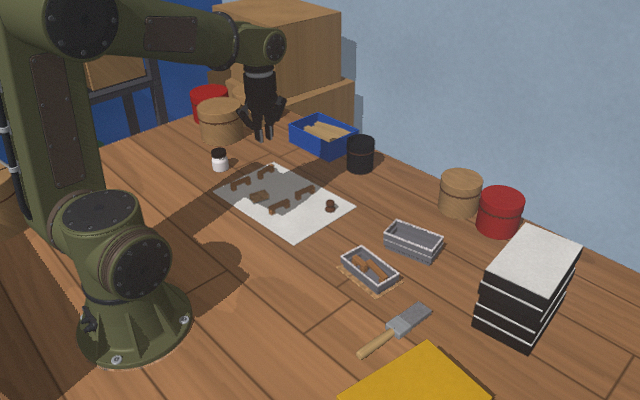

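View pics/t23.png

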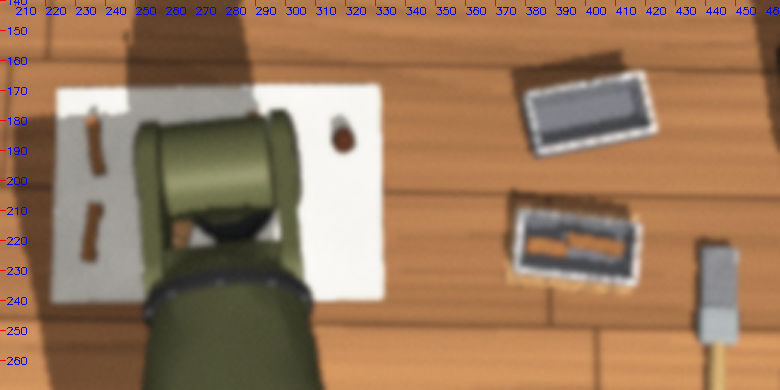

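```bash
python3 -c "
from bench import ctrl
print(ctrl.job_done())"
```

```text
the job is handed in; nothing more can be done
None
```

I took the top tray off the stack and stood it empty on the cork pad. Then I put the short pull and the broken pull into it, side by side, and handed the job in at about 24 s of the 72 s allowed. No verdict came back.

**Last checks (camera pictures):**
- **Tray:** it measures about 3–5 mm from the middle of the pad, and its long side is within about 1° of the pad's. That was measured before the broken pull went in. The rim corners had not moved after that.
- **Faulty pulls:** both lie in the tray, below the rim.
- **Left alone:** the four sound pulls, finial, sanding block, jar, brush and remaining two trays look unmoved to the eye. I didn't measure them again.

**What went wrong on the way:**
- **Short pull:** my first lowering was about 7 mm too far towards one end. It pressed on the tray's inner ledge and briefly tipped the tray, which dropped back into place when I lifted. I shifted it and it went in cleanly.
- **Broken pull:** it touched the end of the tray the first time. I moved it over and let it go while still lightly in contact (about 8 N). The tray did not shift.

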